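Put the measuring cups back in their dock by size

TASK

Put the four steel measuring cups away in the wooden dock, lined up from largest to smallest, each one standing fully down in the well bored to its size, with its handle sticking straight out over either long side of the dock. Do not tip a cup over, and leave the jam jar, garlic, lemon and matchbox where they stand.

Things in the scene. Friction and masses are not known exactly. Their poses are not given: they have to be found in the camera images.
- cup_1: The largest of four steel measuring cups: a plain open round cup, 66 mm outside diameter, 64 mm high, wall about 3 mm, lower edge bevelled 4 mm, under 0.15 kg. Origin: centre of its underside; z up. A flat strip handle (13 mm wide, 3 mm thick, reaching 94 mm from the cup's axis) runs out level from the rim along the cup's own +x.
- cup_2: The second largest of four steel measuring cups: a plain open round cup, 55 mm outside diameter, 56 mm high, wall about 3 mm, lower edge bevelled 4 mm, under 0.15 kg. Origin: centre of its underside; z up. A flat strip handle (13 mm wide, 3 mm thick, reaching 88 mm from the cup's axis) runs out level from the rim along the cup's own +x.
- cup_3: The third largest of four steel measuring cups: a plain open round cup, 44 mm outside diameter, 48 mm high, wall about 3 mm, lower edge bevelled 4 mm, under 0.15 kg. Origin: centre of its underside; z up. A flat strip handle (13 mm wide, 3 mm thick, reaching 83 mm from the cup's axis) runs out level from the rim along the cup's own +x.
- cup_4: The smallest of four steel measuring cups: a plain open round cup, 33 mm outside diameter, 40 mm high, wall about 3 mm, lower edge bevelled 4 mm, under 0.15 kg. Origin: centre of its underside; z up. A flat strip handle (13 mm wide, 3 mm thick, reaching 77 mm from the cup's axis) runs out level from the rim along the cup's own +x.
- dock: Fixed beech board, 320 mm long (own y), 96 wide (own x), its top 20 above the worktop, with a row of four flat cork-lined wells 10 mm deep, each 9 mm wider than its cup. Origin: centre of its underside, z up. Well centres at x = 0 and y = 106.5 (bore 75), 19.0 (bore 64), -57.5 (bore 53), -123.0 (bore 42) mm, for cup_1 to cup_4; well floors at z = 10 mm. Seated cups stand 27 mm apart, wall to wall.
- jam_jar: Jam jar with a white lid, 72 mm wide, 102 mm high; bystander, loose. Origin: centre of its underside.
- garlic: Garlic bulb, about 53 mm; bystander, loose. Origin: centre of its underside.
- lemon: Lemon, 72 x 55 x 56 mm; bystander, loose. Origin: centre of its underside.
- matchbox: Yellow matchbox lying flat, 36 x 56 x 16 mm; bystander, loose. Origin: centre of its underside.

How it is judged:
By the outcome, as a careful person would: the job done as asked, in the order asked, and still so for the second after the job is handed in, with the robot touching nothing.
It also fails if it takes over 93 s, if anything falls off the work surface, if the arm or the gripper's body presses on something with over 40 N, if the wrist force passes 120 N, or if a joint passes its speed limit or range.

ROBOT

A 6-joint arm with a two-finger parallel gripper is mounted at the origin on a cart in front of the work surface, level with it; the furniture and walls round the work are solid. World frame = base frame: x ahead of the robot, y to its left, z up, the work surface at z = 0. Lengths are in m, angles in rad, forces in N, time in s.
With the tool pointing down it reaches from about 0.35 to 0.85 m from the base axis. Payload 8.1 kg.
Tool frame: the origin (TCP) lies midway between the tips of the shut fingers; the grasp point (between the pads) lies manip.tcp_to_grasp behind it (manip.tcp_to_grasp is the distance from the TCP to the grasp point, in m); z points along the fingers, y is the line along which they close (so a half turn about z gives the same grasp; the last joint's range is limited). The gripper opens to 93 mm and grips with 3 to 60 N. Pads are 15 mm wide; open, the fingers measure 128 mm over their backs; the gripper's body (75 mm by 188 mm) begins 65 mm behind the grasp point.
Start: joints at [-1.26, 0.13, 1.488, -0, 1.523, -0.085], TCP at [0.231, -0.554, 0.219] pointing down, gripper open.
Joint ranges: [-2.96, 2.96], [-0.89, 2.26], [0.02, 2.5], [-1.34, 4.48], [0, 2.73], [-2.66, 2.66]. Speed limits (rad/s): [2.39, 2.39, 2.79, 3.14, 3.14, 3.14].

INTERFACE

Orientations are given as a rotation vector (axis times angle).
In Python, from rig import manip gives the robot as it stands.
- The arm moves only by the tool arm_command, never from a script. Its argument "rows" is a list that holds one entry, the list of rows, each a list of 7 numbers: the opening, from 0 (shut) to 1 (fully open), then the shift along the tool's x, y, z each as a share of 0.4 m, from -1 to 1, then the turn, a rotation vector about the tool's x, y, z each as a share of 180 degrees, from -1 to 1. In form: [[[grip, tx, ty, tz, wx, wy, wz], ...]]. A call has exactly 5 rows; each row shifts and turns the commanded pose from where the row before left it, along the tool's axes as they then stand; what a row does not reach is not made up. A row lasts 1/12 s, in which the tool goes at most 41.7 mm and 7.16 degrees, less where a joint would pass 70% of its speed; a pose out of reach is approached as far as the arm can. A call with a number of a shift or a turn outside -1 to 1 is refused whole. A call with a gripper value outside its range is refused whole. The fingers move at their own pace and stop on an object; "force" is the grip in N (left out, the last holds). Time passes only in rows, so rows that do not move let the fingers close, or fill a call up. It gives the time, the measured TCP pose, the force, the opening and the grip force at its end, in the units of the state.
- manip.get_state(): the state, without advancing time (a new reading comes with each control period).
- manip.camera(name): name is "side" or "top" or "wrist"; returns a dict with "pixels" (420x560x3 uint8, red, green, blue), "range_z" (420x560 float32, m along the optical axis (not along the pixel's ray), 0 where there is no reading), "vertical_fov" (degrees; the focal length in pixels is half the picture's height over the tangent of half this angle, whatever the lens; pixels are square), "cx", "cy" (the principal point, pixels), "rvec" (rotation vector, rad) and "tvec" (3), from world to camera coordinates, as OpenCV has them; the wrist camera has in their place "T_tool_cam" (4x4, takes a point from camera to tool coordinates, whose origin is the TCP and whose axes are the flange's). Camera axes: x right, y down, z forward; pixel columns grow to the right and rows downward; lengths in m; the calibration is good to about 2 mm. The wrist camera is an equidistant fisheye: a pixel r from the principal point sees the ray r / f radians off the axis. A picture is of the moment at which its call begins: read the wrist's pose just before it.
- manip.hand_in(): hands the job in; it is judged then, once.
The state is a dict: "clock": time; "q": joint angles; "qvel": joint speeds; "effort": joint torques, N m; "position": TCP position; "orientation": TCP orientation; "wrist_force": force on the tool from outside, world axes, zero at the start; "torque": the same for the moment, N m; "finger_gap": finger opening in m; "finger_force": force on a finger pad.
Only numpy, scipy, OpenCV 4.12 (cv2) and the standard library are available. Lean on these libraries where they do the work, as an engineer would, in place of code of your own. Each camera call takes 0.05 s, during which the arm holds its last target. There are 200 camera calls.

## Working session

There is one attempt and no reset: what is moved stays moved. The work goes in short steps, Python scripts to look and compute and a tool call to move; the robot and the scene stay as the last step left them, time stands still between calls to the robot, and variables do not carry over. Pictures are saved under pics/ and viewed, at most 17 in all, crops included, and the job is handed in when it is done.

Besides the shell and the picture viewer there is one more tool, called after "Emit:" by a JSON object that holds its "api" and its "payload", one argument or row to a line. arm_command: Moves the arm, as the interface text tells. Its arguments: {"type":"object","properties":{"rows":{"type":"array","items":{"type":"array","items":{"type":"array","items":{"type":"number"}}}},"force":{"type":"number"}},"required":["rows"]}

```bash
ls; mkdir -p pics
python3 - <<'E'
from rig import manip
import cv2
print(manip.tcp_to_grasp, manip.get_state())
for n in ("top","side"):
    c=manip.camera(n); cv2.imwrite(f"pics/{n}0.png",c["pixels"][:,:,::-1])
    print(n,{k:c[k] for k in c if k not in("pixels","range_z")})
E
```

```text
pics
0.0188 {'clock': 0.0, 'q': array([-1.26039374e+00,  1.31140864e-01,  1.48930708e+00,  3.10420890e-05,
        1.52298834e+00, -8.53899228e-02]), 'qvel': array([ 0.00055202, -0.00055331,  0.0016878 ,  0.00109358, -0.00049101,
       -0.00151036]), 'effort': array([-5.95449146e-04, -5.59851766e+01, -4.91752374e+01,  7.67821306e-02,
        3.58623604e-02, -1.20498098e-04]), 'position': array([ 0.23118355, -0.55304686,  0.21758431]), 'orientation': array([-3.07847699e+00, -6.17296166e-01,  2.76571940e-04]), 'wrist_force': array([-0.78390662, -0.44114965,  1.0334224 ]), 'torque': array([-0.00109232, -0.01663773, -0.01897146]), 'finger_force': 0.0, 'finger_gap': 0.09326259423404124}
top {'vertical_fov': 57.14685747599395, 'cx': 281.87163717305714, 'cy': 215.01049260394518, 'rvec': array([ 2.25313167, -1.9361401 ,  0.20202811]), 'tvec': array([-0.08295513,  0.55313816,  0.80003143])}
side {'vertical_fov': 54.61772713027246, 'cx': 284.9688433507578, 'cy': 208.0506165898531, 'rvec': array([ 0.36958866, -2.51572373,  1.51686319]), 'tvec': array([0.50560474, 0.09790731, 0.76976095])}
```

View pics/top0.png

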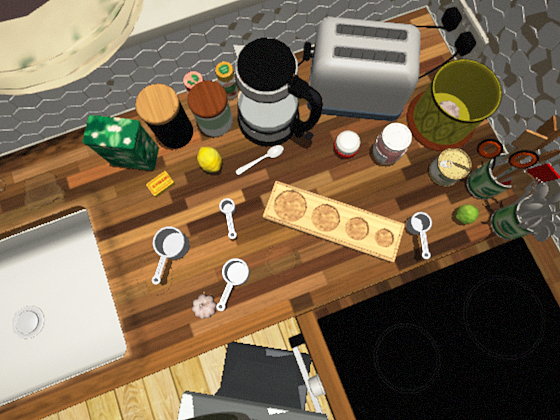

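View pics/side0.png

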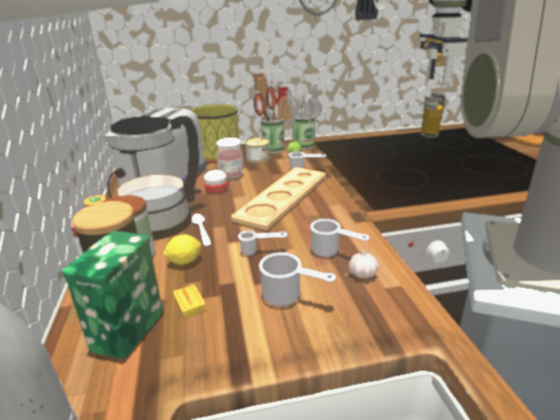

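The top view shows four cups: cup_1 at about (170,243), cup_2 (236,272), cup_4 (227,207) and cup_3 (421,224). The dock runs from (290,205), its largest well, to (385,237), its smallest. The garlic is at (204,306), lemon (209,160), matchbox (160,183) and jar (391,143). The side view agrees, with all cups upright.

```bash
cat > h.py <<'E'
import numpy as np, cv2
from scipy.optimize import least_squares
from scipy.spatial.transform import Rotation as R
from rig import manip
H=[0,.064,.056,.048,.040]; D=[0,.066,.055,.044,.033]; L=[0,.094,.088,.083,.077]
def world(name):
    c=manip.camera(name); d=c["range_z"]; h,w=d.shape
    f=h/2/np.tan(np.radians(c["vertical_fov"])/2)
    v,u=np.mgrid[:h,:w]
    P=np.dstack([(u-c["cx"])/f*d,(v-c["cy"])/f*d,d]).reshape(-1,3)
    M=cv2.Rodrigues(c["rvec"])[0]
    P=((P-c["tvec"])@M).reshape(h,w,3); P[d==0]=np.nan
    return c,P
def cup(P,i,guess,z0=0.):
    """rim circle centre and handle yaw from cloud P (N,3) near guess xy"""
    r=D[i]/2; g=np.array(guess[:2])
    for _ in range(6):
        q=P[np.abs(P[:,2]-z0-H[i])<.006]; e=np.linalg.norm(q[:,:2]-g,axis=1)
        hd=q[(e>r+.012)&(e<L[i]+.006)]; a=hd[:,:2].mean(0)-g; a/=np.linalg.norm(a)
        off=(q[:,:2]-g)@a
        rim=q[(np.abs(e-r+.0015)<.010)&~((off>0)&(np.abs((q[:,:2]-g)@[-a[1],a[0]])<.010))]
        g=least_squares(lambda s:np.linalg.norm(rim[:,:2]-s,axis=1)-(r-.0015),g,loss="soft_l1",f_scale=.002).x
    return g,np.degrees(np.arctan2(a[1],a[0])),len(rim),len(hd),np.median(rim[:,2])
def go(x,y,z,yaw):
    """tool-frame shares to reach world TCP x,y,z; yaw = direction of the closing line (deg, mod 180)"""
    s=manip.get_state(); T=R.from_rotvec(s["orientation"]); m=T.as_matrix()
    opts=[]
    for k in (0,180):
        t=np.radians(yaw+k); yv=np.array([np.cos(t),np.sin(t),0]); zv=np.array([0,0,-1.])
        opts.append((T.inv()*R.from_matrix(np.c_[np.cross(yv,zv),yv,zv])).as_rotvec()/np.pi)
    w=opts
    d=m.T@(np.array([x,y,z])-s["position"])/.4
    print("shift",d.round(4),"world d",(np.array([x,y,z])-s["position"]).round(4),"turns",w[0].round(4),w[1].round(4),"rows>=%.1f"%(np.linalg.norm(d)*.4/.0417))
def st():
    s=manip.get_state(); m=R.from_rotvec(s["orientation"]).as_matrix()
    print("t%.2f"%s["clock"],s["position"].round(4),"ydir %.1f"%np.degrees(np.arctan2(m[1,1],m[0,1])),"z",m[:,2].round(3),"gap %.4f F"%s["finger_gap"],s["wrist_force"].round(1),"q",s["q"].round(2))
E
python3 - <<'E'
from h import *
c,P=world("top")
px={1:(170,243),2:(236,272),3:(421,224),4:(227,207),"jar":(391,143),"garlic":(204,306),"lemon":(209,160),"match":(160,183),"kettle":(300,110),"toaster":(365,40)}
for k,(u,v) in px.items(): print(k,np.nanmedian(P[v-3:v+4,u-3:u+4].reshape(-1,3),0).round(3))
Q=P.reshape(-1,3); Q=Q[np.isfinite(Q).all(1)]
np.save("top0.npy",Q)
for i in (1,2,3,4):
    u,v=px[i]; print(i,cup(Q,i,np.nanmedian(P[v-3:v+4,u-3:u+4].reshape(-1,3),0)))
# dock
g=np.nanmedian(P[222:226,305:309].reshape(-1,3),0); print("dock pt",g)
e=np.abs(Q[:,:2]-g[:2]).max(1)
t=Q[(e<.3)&(np.abs(Q[:,2]-.02)<.004)]
img=np.zeros((700,700),np.uint8); ij=((t[:,:2]-g[:2]+.35)*1000).astype(int); img[ij[:,1],ij[:,0]]=255
img=cv2.morphologyEx(img,cv2.MORPH_CLOSE,np.ones((9,9)));
cs=cv2.findContours(img,cv2.RETR_EXTERNAL,cv2.CHAIN_APPROX_NONE)[0]; k=max(cs,key=cv2.contourArea)
r=cv2.minAreaRect(k); print("rect",np.array(r[0])/1000-.35+g[:2],r[1:])
for n,(u,v) in enumerate([(290,205),(326,217),(357,229),(384,237)]):
    p=np.nanmedian(P[v-3:v+4,u-3:u+4].reshape(-1,3),0); print("well px",n+1,p.round(4))
E
```

```text
1 [0.465 0.252 0.006]
2 [0.422 0.087 0.006]
3 [ 0.598 -0.323  0.007]
4 [0.57  0.135 0.006]
jar [ 0.746 -0.213  0.102]
garlic [0.339 0.137 0.043]
lemon [0.664 0.188 0.053]
match [0.602 0.302 0.016]
kettle [ 0.846 -0.001  0.001]
toaster [ 0.927 -0.119  0.188]
1 (array([0.4615519 , 0.23827677]), np.float64(173.80493551603834), 186, 149, np.float64(0.06320751226796589))
2 (array([0.42048303, 0.08373749]), np.float64(166.99125573843807), 144, 153, np.float64(0.05598726853592573))
3 (array([ 0.59225943, -0.30832656]), np.float64(-167.4037101320257), 104, 139, np.float64(0.04734089723078409))
4 (array([0.56551768, 0.13142921]), np.float64(-159.57162597759577), 65, 131, np.float64(0.039941132529581744))
dock pt [ 0.55619625 -0.05683081  0.02019017]
rect [ 0.57103213 -0.12122818] ((329.4628601074219, 102.56798553466797), 80.92523956298828)
well px 1 [ 0.5962 -0.0126  0.0103]
well px 2 [ 0.5808 -0.1006  0.0102]
well px 3 [ 0.5633 -0.1754  0.0107]
well px 4 [ 0.5537 -0.24    0.0105]
```

Run:
```python
from h import *
Q=np.load("top0.npy")
W=np.array([[0,.1065,.0375],[0,.019,.032],[0,-.0575,.0265],[0,-.123,.021]])
q=Q[(np.abs(Q[:,0]-.571)<.11)&(np.abs(Q[:,1]+.121)<.2)]
top=q[np.abs(q[:,2]-.02)<.0025]; flo=q[np.abs(q[:,2]-.01)<.0025]; tab=q[np.abs(q[:,2])<.0025]
def loc(p,s):
    c,n=np.cos(s[2]),np.sin(s[2]); d=p[:,:2]-s[:2]; return np.c_[d@[c,n],d@[-n,c]]
def box(l): return np.maximum(np.abs(l[:,0])-.048,np.abs(l[:,1])-.160)
def wel(l): return np.min(np.linalg.norm(l[:,None]-W[None,:,:2],axis=2)-W[:,2],axis=1)
def f(s):
    t,fl,tb=loc(top,s),loc(flo,s),loc(tab,s)
    return np.r_[np.clip(box(t),0,.02),np.clip(-wel(t),0,.02),np.clip(wel(fl),0,.02),np.clip(-box(tb),0,.01)]
r=least_squares(f,[.571,-.121,np.radians(-10.5)],x_scale=[.01,.01,.03],loss="soft_l1",f_scale=.003)
s=r.x; print("dock",s[:2],np.degrees(s[2]),r.cost,len(top),len(flo),len(tab))
c,n=np.cos(s[2]),np.sin(s[2])
for i,w in enumerate(W): print("well",i+1,(s[:2]+np.array([c*w[0]-n*w[1],n*w[0]+c*w[1]])).round(4))
for i,(x,y,a) in {1:(.4616,.2383,174),2:(.4205,.0837,167),3:(.5923,-.3083,-167),4:(.5655,.1314,-160)}.items():
    t=np.radians(a); d=Q[:,:2]-[x,y]; l=np.c_[d@[np.cos(t),np.sin(t)],d@[-np.sin(t),np.cos(t)]]
    m=(np.abs(l[:,0])<.06)&(np.abs(l[:,1])<.115); k=m&(Q[:,2]>.07)
    print(i,"max z under body",Q[m,2].max(),k.sum(),Q[k].mean(0) if k.any() else "")
st(); go(.4616,.2383,.20,83.8)
```

```text
dock [ 0.57288628 -0.11734517] -10.563063826084367 0.0043502728683105394 3044 1799 8381
well 1 [ 0.5924 -0.0126]
well 2 [ 0.5764 -0.0987]
well 3 [ 0.5623 -0.1739]
well 4 [ 0.5503 -0.2383]
1 max z under body 0.06835794463777592 0 
2 max z under body 0.059244464457903975 0 
3 max z under body 0.05139651358960942 0 
4 max z under body 0.542350675842779 86 [0.58313761 0.2533662  0.51972989]
t0.15 [ 0.2312 -0.5532  0.2179] ydir -67.3 z [-0.     0.001 -1.   ] gap 0.0932 F [-0.8  0.3 -0.5] q [-1.26  0.13  1.49 -0.    1.52 -0.09]
shift [ 1.2943 -1.6037  0.047 ] world d [ 0.2304  0.7915 -0.0179] turns [-1.000e-04 -6.000e-04 -8.396e-01] [-4.000e-04  1.000e-04  1.604e-01] rows>=19.8
```

Run:
```python
from h import *
Q=np.load("top0.npy")
k=Q[(Q[:,2]>.25)]
print(len(k)); H2,xe,ye=np.histogram2d(k[:,0],k[:,1],bins=[np.arange(.0,1.3,.1),np.arange(-.7,.9,.1)])
for i,j in zip(*np.nonzero(H2>20)):
    m=(k[:,0]>=xe[i])&(k[:,0]<xe[i+1])&(k[:,1]>=ye[j])&(k[:,1]<ye[j+1]); print(xe[i].round(1),ye[j].round(1),int(H2[i,j]),k[m,2].min().round(2),k[m,2].max().round(2))
```

```text
15301
0.1 -0.0 168 0.25 0.3
0.2 -0.0 166 0.26 0.31
0.5 0.2 2743 0.49 0.54
0.5 0.3 539 0.49 0.54
0.6 0.1 925 0.45 0.54
0.6 0.2 6670 0.45 0.59
0.6 0.3 500 0.52 0.53
0.7 -0.0 326 0.45 0.47
0.7 0.1 1875 0.45 0.5
0.7 0.2 104 0.47 0.47
0.8 -0.5 50 0.25 0.26
0.9 -0.5 1194 0.25 0.31
1.0 -0.5 26 0.25 0.26
```

Run:
```python
from h import *
for n in ("side","wrist","top"):
    c=manip.camera(n)
    if n=="wrist": cv2.imwrite("pics/w0.png",c["pixels"][:,:,::-1]); continue
    print(n,"cam centre",(-cv2.Rodrigues(c["rvec"])[0].T@c["tvec"]).round(3))
c,P=world("side"); k=P.reshape(-1,3); k=k[np.isfinite(k).all(1)]
np.save("side0.npy",k)
def dump(k,lab):
    print(lab)
    H2,xe,ye=np.histogram2d(k[:,0],k[:,1],bins=[np.arange(-.3,1.1,.1),np.arange(-.8,.9,.1)])
    for i,j in zip(*np.nonzero(H2>20)):
        m=(k[:,0]>=xe[i])&(k[:,0]<xe[i+1])&(k[:,1]>=ye[j])&(k[:,1]<ye[j+1]); print((xe[i].round(1),ye[j].round(1),int(H2[i,j]),k[m,2].min().round(2),k[m,2].max().round(2)),end=" ")
dump(k[(k[:,2]>.22)&(k[:,0]<.9)&(k[:,1]>-.75)],"side high")
```

```text
side cam centre [0.278 0.756 0.456]
top cam centre [ 0.381 -0.03   0.898]
side high
(np.float64(0.0), np.float64(-0.1), 22, np.float64(0.22), np.float64(0.24)) (np.float64(0.0), np.float64(-0.0), 805, np.float64(0.22), np.float64(0.36)) (np.float64(0.0), np.float64(0.1), 47, np.float64(0.3), np.float64(0.33)) (np.float64(0.1), np.float64(-0.6), 94, np.float64(0.24), np.float64(0.43)) (np.float64(0.1), np.float64(-0.5), 192, np.float64(0.24), np.float64(0.35)) (np.float64(0.1), np.float64(-0.0), 3967, np.float64(0.25), np.float64(0.44)) (np.float64(0.1), np.float64(0.1), 6995, np.float64(0.26), np.float64(0.44)) (np.float64(0.2), np.float64(-0.8), 115, np.float64(0.24), np.float64(0.43)) (np.float64(0.2), np.float64(-0.7), 170, np.float64(0.22), np.float64(0.35)) (np.float64(0.2), np.float64(-0.6), 1380, np.float64(0.22), np.float64(0.44)) (np.float64(0.2), np.float64(-0.5), 485, np.float64(0.22), np.float64(0.35)) (np.float64(0.2), np.float64(-0.1), 299, np.float64(0.29), np.float64(0.44)) (np.float64(0.2), np.float64(-0.0), 1045, np.float64(0.26), np.float64(0.44)) (np.float64(0.4),
[... 1197 characters left out ...]
64(0.45)) (np.float64(0.7), np.float64(-0.0), 374, np.float64(0.22), np.float64(0.46)) (np.float64(0.7), np.float64(0.1), 247, np.float64(0.22), np.float64(0.46)) (np.float64(0.7), np.float64(0.4), 23, np.float64(0.22), np.float64(0.24)) (np.float64(0.8), np.float64(-0.6), 1253, np.float64(0.22), np.float64(0.45)) (np.float64(0.8), np.float64(-0.5), 1687, np.float64(0.22), np.float64(0.45)) (np.float64(0.8), np.float64(-0.0), 243, np.float64(0.22), np.float64(0.24)) (np.float64(0.8), np.float64(0.1), 294, np.float64(0.22), np.float64(0.24)) (np.float64(0.8), np.float64(0.2), 2679, np.float64(0.22), np.float64(0.43)) (np.float64(0.8), np.float64(0.3), 2061, np.float64(0.22), np.float64(0.36))
```

View pics/w0.png

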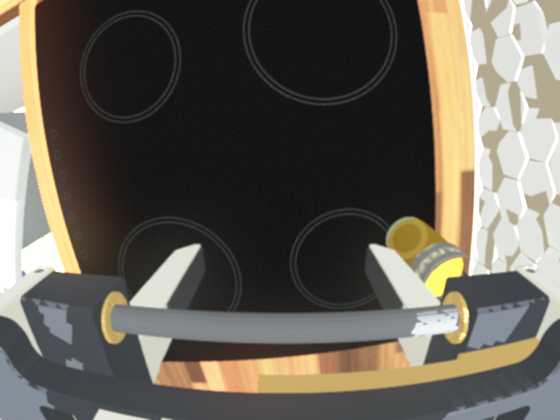

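The wrist view shows the hob below with nothing near the fingers. A lamp hangs at about z ≥ 0.45 over (0.65, 0.2), so I'll keep the tool low there. Next I move to hover over cup_1.

Emit:
{"api": "arm_command", "payload": {
  "rows": [
    [[1, 0.0518, -0.0641, 0.0078, 0, 0, 0], [1, 0.0518, -0.0641, 0.0078, 0, 0, 0], [1, 0.0518, -0.0641, 0.0078, 0, 0, 0], [1, 0.0518, -0.0641, 0.0078, 0, 0, 0], [1, 0.0518, -0.0641, 0.0078, 0, 0, 0]]
  ],
  "force": 15
}}

```text
clock: 0.77
position: [0.2776, -0.3939, 0.2027]
orientation: [-3.08, -0.617, -0.0]
wrist_force: [0.6, 0.1, 0.5]
finger_gap: 0.0927
finger_force: 0.0
```

Emit:
{"api": "arm_command", "payload": {
  "rows": [
    [[1, 0.0518, -0.0641, 0.0078, 0, 0, 0], [1, 0.0518, -0.0641, 0.0078, 0, 0, 0], [1, 0.0518, -0.0641, 0.0078, 0, 0, 0], [1, 0.0518, -0.0641, 0.0078, 0, 0, 0], [1, 0.0518, -0.0641, 0.0078, 0, 0, 0]]
  ]
}}

```text
clock: 1.18
position: [0.3238, -0.2357, 0.1874]
orientation: [3.08, 0.617, 0.001]
wrist_force: [1.0, -0.2, -0.3]
finger_gap: 0.0931
finger_force: 0.0
```

Emit:
{"api": "arm_command", "payload": {
  "rows": [
    [[1, 0.0518, -0.0641, 0.0078, 0, 0, 0], [1, 0.0518, -0.0641, 0.0078, 0, 0, 0], [1, 0.0518, -0.0641, 0.0078, 0, 0, 0], [1, 0.0518, -0.0641, 0.0078, 0, 0, 0], [1, 0.0518, -0.0641, 0.0078, 0, 0, 0]]
  ]
}}

```text
clock: 1.6
position: [0.3701, -0.0774, 0.172]
orientation: [3.08, 0.617, 0.002]
wrist_force: [0.0, 0.2, -0.9]
finger_gap: 0.0926
finger_force: 0.0
```

Emit:
{"api": "arm_command", "payload": {
  "rows": [
    [[1, 0.0518, -0.0641, 0.0078, 0, 0, 0], [1, 0.0518, -0.0641, 0.0078, 0, 0, 0], [1, 0.0518, -0.0641, 0.0078, 0, 0, 0], [1, 0.0518, -0.0641, 0.0078, 0, 0, 0], [1, 0.0518, -0.0641, 0.0078, 0, 0, 0]]
  ]
}}

```text
clock: 2.02
position: [0.4163, 0.0811, 0.1564]
orientation: [3.08, 0.618, 0.001]
wrist_force: [0.5, 0.4, -0.2]
finger_gap: 0.0929
finger_force: 0.0
```

Run:
```python
from h import *
c,P=world("top"); cv2.imwrite("pics/t1.png",c["pixels"][:,:,::-1])
Q=np.load("top0.npy"); l=Q[(Q[:,2]>.42)]; print("lamp min x",l[:,0].min(),"minz",l[:,2].min(),"y",l[:,1].min(),l[:,1].max())
for y in np.arange(-.1,.4,.05):
    m=l[np.abs(l[:,1]-y)<.025]
    if len(m)>5: print(y.round(2),m[:,0].min().round(3),m[:,2].min().round(3))
k=P.reshape(-1,3); k=k[np.isfinite(k).all(1)]; k=k[(k[:,2]>.15)&(k[:,0]<.56)&(k[:,0]>-.1)]
for x in np.arange(0,.6,.05):
    m=k[np.abs(k[:,0]-x)<.025]
    if len(m): print("rob",x.round(2),m[:,2].max().round(3),m[:,1].min().round(2),m[:,1].max().round(2))
c,P=world("side"); k=P.reshape(-1,3); k=k[np.isfinite(k).all(1)]; k=k[(k[:,0]>.25)&(k[:,0]<.6)&(np.abs(k[:,1]-.08)<.15)&(k[:,2]>.1)]
print("side",k[:,2].max()); cv2.imwrite("pics/s1.png",c["pixels"][:,:,::-1])
st(); go(.4616,.2383,.13,83.8)
```

```text
lamp min x 0.5581465969046595 minz 0.4482300502798611 y 0.04875437037214356 0.3307147451139089
0.05 0.751 0.448
0.1 0.722 0.449
0.15 0.693 0.449
0.2 0.607 0.449
0.25 0.571 0.449
0.3 0.558 0.492
0.35 0.558 0.493
rob 0.25 0.602 0.01 0.13
rob 0.3 0.602 0.01 0.14
rob 0.35 0.597 0.01 0.16
rob 0.4 0.591 -0.02 0.15
rob 0.45 0.585 -0.02 0.15
rob 0.5 0.286 0.01 0.02
rob 0.55 0.511 0.3 0.33
side 0.44955623797543565
t2.12 [0.4162 0.0832 0.1559] ydir -67.1 z [-0.     0.001 -1.   ] gap 0.0927 F [-0.1  0.1 -0.4] q [ 0.08 -0.33  2.03  0.    1.44  1.25]
shift [ 0.2557 -0.3128  0.0653] world d [ 0.0454  0.1551 -0.0259] turns [ 0.000e+00 -6.000e-04 -8.381e-01] [-0.0005 -0.      0.1619] rows>=3.9
```

View pics/t1.png

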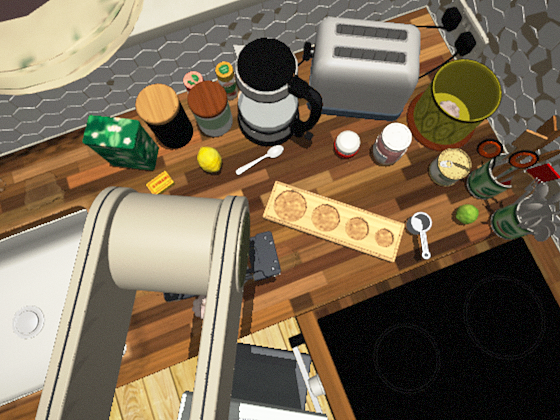

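View pics/s1.png

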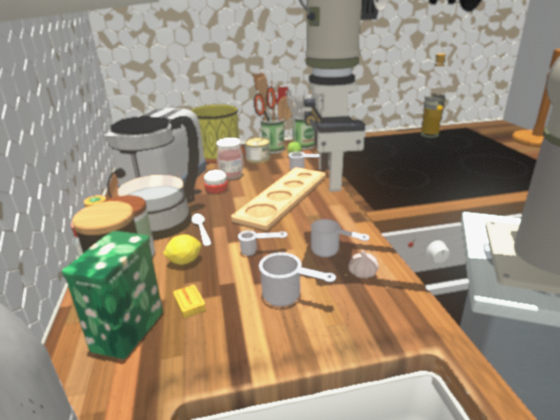

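The top view shows the wrist link at (180,240), reaching about 0.43 m above the TCP, clear of the lamp at upper left. In the side view the gripper is at (335,150) and all cups are undisturbed. I continue to the hover over cup_1.

Emit:
{"api": "arm_command", "payload": {
  "rows": [
    [[0.9, 0.0511, -0.0626, 0.0131, 0, 0, 0], [0.9, 0.0511, -0.0626, 0.0131, 0, 0, 0], [0.9, 0.0511, -0.0626, 0.0131, 0, 0, 0], [0.9, 0.0511, -0.0626, 0.0131, 0, 0, 0], [0.9, 0.0511, -0.0626, 0.0131, 0, 0, 0]]
  ]
}}

```text
clock: 2.53
position: [0.4625, 0.2351, 0.13]
orientation: [3.08, 0.617, 0.001]
wrist_force: [0.9, -0.5, 0.5]
finger_gap: 0.0837
finger_force: 0.0
```

Emit:
{"api": "arm_command", "payload": {
  "rows": [
    [[0.9, 0, 0, 0, 0, 0, 0.0324], [0.9, 0, 0, 0, 0, 0, 0.0324], [0.9, 0, 0, 0, 0, 0, 0.0324], [0.9, 0, 0, 0, 0, 0, 0.0324], [0.9, 0, 0, 0, 0, 0, 0.0324]]
  ]
}}

```text
clock: 2.95
position: [0.4622, 0.2336, 0.1301]
orientation: [3.136, -0.186, -0.0]
wrist_force: [-0.8, 0.8, -0.4]
finger_gap: 0.084
finger_force: 0.0
```

```bash
cat >> h.py <<'E'
def wrist(save=None):
    s=manip.get_state(); c=manip.camera("wrist"); d=c["range_z"]; h,w=d.shape
    if save: cv2.imwrite(save,c["pixels"][:,:,::-1])
    f=h/2/np.tan(np.radians(c["vertical_fov"])/2); v,u=np.mgrid[:h,:w]
    x,y=u-c["cx"],v-c["cy"]; r=np.hypot(x,y)+1e-9; t=r/f; k=np.tan(t)/r
    P=np.dstack([x*k*d,y*k*d,d,np.ones_like(d)]).reshape(-1,4)
    P=P[(d.ravel()>0)&(t.ravel()<1.4)]
    Pt=(P@c["T_tool_cam"].T)[:,:3]
    return s,Pt,R.from_rotvec(s["orientation"]).apply(Pt)+s["position"]
E
python3 - <<'E'
from h import *
s,Pt,Q=wrist("pics/w1.png"); st()
print(cup(Q,1,(.4616,.2383)))
go(.4616,.2383,.024,83.8)
E
```

```text
t3.00 [0.4622 0.2335 0.1301] ydir -97.2 z [-0. -0. -1.] gap 0.0835 F [ 0.5 -0.5  1.2] q [ 0.37 -0.03  1.82 -0.    1.35  2.07]
(array([0.46415575, 0.23848097]), np.float64(173.87095961636322), 1513, 650, np.float64(0.0641101821030151))
shift [-0.0029 -0.0118  0.2652] world d [-0.0006  0.0048 -0.1061] turns [ 0.000e+00 -2.000e-04  9.943e-01] [ 0.0001  0.     -0.0057] rows>=2.5
```

View pics/w1.png

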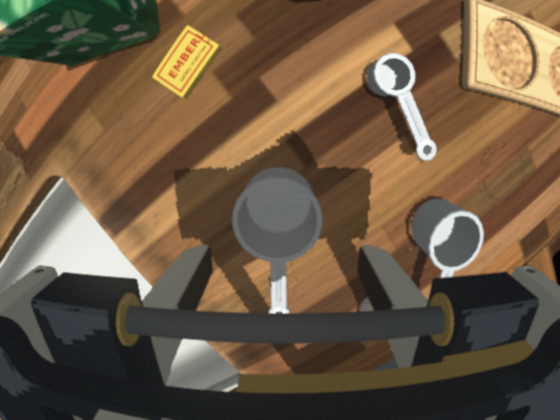

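The wrist view shows cup_1 centred between the fingers at (277,213) with its handle straight down at (279,290). Its fit agrees with the top view to 3 mm. I descend and grip.

Emit:
{"api": "arm_command", "payload": {
  "rows": [
    [[0.9, 0.001, -0.006, 0, 0, 0, -0.0057], [0.9, 0.001, -0.0067, 0.0625, 0, 0, 0], [0.9, 0, 0, 0.0625, 0, 0, 0], [0.9, 0, 0, 0.0625, 0, 0, 0], [0.9, 0, 0, 0.0625, 0, 0, 0]]
  ],
  "force": 15
}}

```text
clock: 3.42
position: [0.4637, 0.239, 0.0294]
orientation: [-3.138, 0.142, -0.001]
wrist_force: [0.5, 0.1, -0.8]
finger_gap: 0.0836
finger_force: 0.0
```

Emit:
{"api": "arm_command", "payload": {
  "rows": [
    [[0.5, 0, 0, 0, 0, 0, 0], [0.5, 0, 0, 0, 0, 0, 0], [0.5, 0, 0, 0, 0, 0, 0], [0.5, 0, 0, 0, 0, 0, 0], [0.5, 0, 0, 0, 0, 0, 0]]
  ]
}}

```text
clock: 3.83
position: [0.4647, 0.2397, 0.032]
orientation: [-3.137, 0.148, -0.004]
wrist_force: [0.5, -0.1, -0.6]
finger_gap: 0.0668
finger_force: 15.0
```

Emit:
{"api": "arm_command", "payload": {
  "rows": [
    [[0.5, 0, 0, 0, 0, 0, 0], [0.5, 0, 0, -0.015, 0, 0, 0], [0.5, 0, 0, -0.04, 0, 0, 0], [0.5, 0, 0, -0.06, 0, 0, 0], [0.5, 0, 0, -0.06, 0, 0, 0]]
  ]
}}

```text
clock: 4.25
position: [0.4626, 0.2389, 0.1007]
orientation: [3.137, -0.149, -0.002]
wrist_force: [0.5, -0.1, -0.9]
finger_gap: 0.0666
finger_force: 15.0
```

```bash
cat >> h.py <<'E'
def held(i,save=None):
    """fit of the held cup; bottom height from the rim"""
    s,Pt,Q=wrist(save); st()
    p=s["position"]; b=None
    for dz in np.arange(.0,.045,.003):
        try: r=cup(Q,i,p[:2],p[2]-dz)
        except Exception: continue
        if b is None or r[2]>b[2]: b=r
    print("held",b[0].round(4),"yaw %.2f"%b[1],b[2:4],"bottom z %.4f"%(b[4]-H[i]))
    return s,Q,b
E
python3 - <<'E'
from h import *
held(1,"pics/w2.png")
go(.5924,-.0126,.11,79.4)
E
```

```text
t4.30 [0.466  0.2403 0.1069] ydir -95.4 z [ 0.006  0.002 -1.   ] gap 0.0663 F [3.8 2.2 2. ] q [0.38 0.   1.83 0.   1.3  2.04]
held [0.4632 0.2381] yaw 173.93 (3371, 560) bottom z 0.0690
shift [ 0.3746  0.5995 -0.0073] world d [ 0.1264 -0.2529  0.0031] turns [ 0.0028 -0.0016 -0.9713] [-0.0011 -0.0018  0.0287] rows>=6.8
```

Run:
```python
from h import *
s,Pt,Q=wrist("pics/w3.png"); st(); p=s["position"]
e=np.linalg.norm(Q[:,:2]-[.4632,.2381],axis=1); k=Q[(np.abs(e-.0315)<.002)]
print(np.histogram(k[:,2],bins=np.arange(0,.2,.005)))
k=Q[(e>.05)&(e<.09)]; print(np.histogram(k[:,2],bins=np.arange(0.05,.2,.005)))
print(cup(Q,1,(.4632,.2381),.0746))
```

```text
t4.35 [0.4665 0.2405 0.1055] ydir -95.4 z [ 0.008  0.003 -1.   ] gap 0.0666 F [ 0.8  1.4 -1.5] q [0.38 0.   1.83 0.   1.3  2.04]
(array([374,   0,   0,   0,   0,   0,   0,   0,   0,   0,   0,   0,   0,
         0,   0,   0, 112, 145, 160, 178, 196, 217, 234, 252, 228, 219,
       152, 918, 425,  75,  71,  56,  35,  18,   6,  27,  37,  46,  32]), array([0.   , 0.005, 0.01 , 0.015, 0.02 , 0.025, 0.03 , 0.035, 0.04 ,
       0.045, 0.05 , 0.055, 0.06 , 0.065, 0.07 , 0.075, 0.08 , 0.085,
       0.09 , 0.095, 0.1  , 0.105, 0.11 , 0.115, 0.12 , 0.125, 0.13 ,
       0.135, 0.14 , 0.145, 0.15 , 0.155, 0.16 , 0.165, 0.17 , 0.175,
       0.18 , 0.185, 0.19 , 0.195]))
(array([   0,    0,    0,    0,    0,    0,    0,    0,    0,    0,    0,
          0,    0,    2,    3,    8,    5,  172,   18,   22,   23,   33,
         27,    8,    0,    0,    0,    0,  323, 1479]), array([0.05 , 0.055, 0.06 , 0.065, 0.07 , 0.075, 0.08 , 0.085, 0.09 ,
       0.095, 0.1  , 0.105, 0.11 , 0.115, 0.12 , 0.125, 0.13 , 0.135,
       0.14 , 0.145, 0.15 , 0.155, 0.16 , 0.165, 0.17 , 0.175, 0.18 ,
       0.185, 0.19 , 0.195, 0.2  ]))
(array([0.46636922, 0.23942868]), np.float64(173.0412773438373), 3100, 584, np.float64(0.13955544399868397))
```

View pics/w3.png

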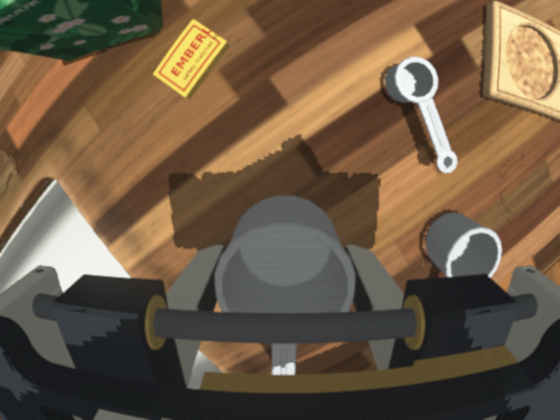

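The wrist view shows cup_1 held level between both fingers, with its rim at (285,260). From the cloud its bottom is about 30 mm below the TCP, so it did not slip. I carry it to well 1.

Emit:
{"api": "arm_command", "payload": {
  "rows": [
    [[0.5, 0.02, 0.032, 0, 0, 0, 0], [0.5, 0.038, 0.06, 0, 0, 0, 0], [0.5, 0.042, 0.066, 0, 0, 0, 0], [0.5, 0.042, 0.066, 0, 0, 0, 0], [0.5, 0.042, 0.066, 0, 0, 0, 0]]
  ]
}}

```text
clock: 4.77
position: [0.5256, 0.1156, 0.0997]
orientation: [3.138, -0.148, -0.001]
wrist_force: [0.3, 0.4, -0.7]
finger_gap: 0.0664
finger_force: 15.0
```

Emit:
{"api": "arm_command", "payload": {
  "rows": [
    [[0.5, 0.042, 0.066, 0, 0, 0, 0], [0.5, 0.042, 0.066, 0, 0, 0, 0], [0.5, 0.042, 0.066, 0, 0, 0, 0], [0.5, 0.04, 0.066, 0, 0, 0, 0], [0.5, 0.0246, 0.0455, 0, 0, 0, 0]]
  ]
}}

```text
clock: 5.18
position: [0.5904, -0.0163, 0.0997]
orientation: [3.137, -0.151, 0.0]
wrist_force: [0.4, 0.0, -1.0]
finger_gap: 0.0669
finger_force: 15.0
```

Emit:
{"api": "arm_command", "payload": {
  "rows": [
    [[0.5, 0, 0, 0, 0, 0, 0.0125], [0.5, 0, 0, 0, 0, 0, 0.0125], [0.5, 0, 0, 0, 0, 0, 0], [0.5, 0, 0, 0, 0, 0, 0], [0.5, 0, 0, 0, 0, 0, 0]]
  ]
}}

```text
clock: 5.6
position: [0.5894, -0.0135, 0.0998]
orientation: [-3.13, 0.27, 0.001]
wrist_force: [1.0, -0.4, -0.3]
finger_gap: 0.0667
finger_force: 15.0
```

```bash
cat >> h.py <<'E'
W=np.array([[0,.1065,.0375],[0,.019,.032],[0,-.0575,.0265],[0,-.123,.021]])
def dockfit(Q,s0=(.5729,-.1173,np.radians(-10.56)),fixyaw=False):
    q=Q[(np.abs(Q[:,0]-.571)<.11)&(np.abs(Q[:,1]+.121)<.2)]
    top,flo=[q[np.abs(q[:,2]-z)<.003] for z in (.02,.01)]
    def loc(p,s):
        c,n=np.cos(s[2]),np.sin(s[2]); d=p[:,:2]-s[:2]; return np.c_[d@[c,n],d@[-n,c]]
    box=lambda l:np.maximum(np.abs(l[:,0])-.048,np.abs(l[:,1])-.160)
    wel=lambda l:np.min(np.linalg.norm(l[:,None]-W[None,:,:2],axis=2)-W[:,2],axis=1)
    def f(s):
        t,fl=loc(top,s),loc(flo,s)
        return np.r_[np.clip(box(t),0,.02),np.clip(-wel(t),0,.02),np.clip(wel(fl),0,.02)]
    s=least_squares(f,s0,x_scale=[.01,.01,.03],loss="soft_l1",f_scale=.003).x
    c,n=np.cos(s[2]),np.sin(s[2])
    print("dock",s[:2].round(4),np.degrees(s[2]).round(2),len(top),len(flo),[(s[:2]+np.array([-n*w[1],c*w[1]])).round(4).tolist() for w in W])
    return s
E
python3 - <<'E'
from h import *
s,Pt,Q=wrist("pics/w4.png"); st(); p=s["position"]
print(cup(Q,1,p[:2],p[2]-.0305)); dockfit(Q)
E
```

```text
t5.65 [ 0.5895 -0.0134  0.0999] ydir -99.9 z [-0.  0. -1.] gap 0.0663 F [ 0.3  0.4 -0.4] q [-0.11  0.19  1.65 -0.    1.31  1.63]
(array([ 0.59002539, -0.01432601]), np.float64(169.05900532923513), 3070, 601, np.float64(0.1324083856873749))
dock [ 0.5761 -0.1175] -10.67 18129 9618 [[0.5958, -0.0129], [0.5796, -0.0989], [0.5654, -0.174], [0.5533, -0.2384]]
```

View pics/w4.png

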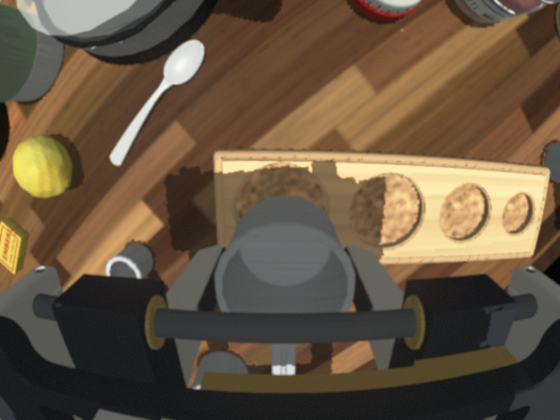

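The wrist view shows cup_1 over well 1 with its rim at (285,260). The well's rim shows at (285,185), and the wells run largest to smallest to the right. I need about 5 mm more in +x, then descend.

Emit:
{"api": "arm_command", "payload": {
  "rows": [
    [[0.5, 0.0117, -0.006, 0, 0, 0, 0], [0.5, 0, 0, 0.04, 0, 0, 0], [0.5, 0, 0, 0.04, 0, 0, 0], [0.5, 0, 0, 0.035, 0, 0, 0], [0.5, 0, 0, 0.025, 0, 0, 0]]
  ]
}}

```text
clock: 6.07
position: [0.5941, -0.0118, 0.0422]
orientation: [-3.13, 0.271, 0.003]
wrist_force: [0.1, -0.8, -1.2]
finger_gap: 0.0664
finger_force: 15.0
```

Emit:
{"api": "arm_command", "payload": {
  "rows": [
    [[0.5, 0, 0, 0.004, 0, 0, 0], [0.5, 0, 0, 0.003, 0, 0, 0], [0.5, 0, 0, 0, 0, 0, 0], [0.5, 0, 0, 0, 0, 0, 0], [0.5, 0, 0, 0, 0, 0, 0]]
  ]
}}

```text
clock: 6.48
position: [0.5951, -0.0122, 0.0417]
orientation: [-3.13, 0.273, -0.001]
wrist_force: [0.5, 0.3, -2.1]
finger_gap: 0.0667
finger_force: 15.0
```

Run:
```python
from h import *
s,Pt,Q=wrist(); st(); p=s["position"]
print(cup(Q,1,p[:2],p[2]-.0305))
```

```text
t6.53 [ 0.5951 -0.0123  0.0417] ydir -100.0 z [ 0.001 -0.    -1.   ] gap 0.0668 F [ 0.1  0.5 -1.2] q [-0.11  0.27  1.67 -0.    1.21  1.64]
(array([ 0.59567954, -0.013116  ]), np.float64(169.81126244112704), 3110, 584, np.float64(0.07533903986704002))
```

Emit:
{"api": "arm_command", "payload": {
  "rows": [
    [[0.5, 0, 0, 0.002, 0, 0, 0], [0.8, 0, 0, 0, 0, 0, 0], [0.8, 0, 0, 0, 0, 0, 0], [0.8, 0, 0, 0, 0, 0, 0], [0.8, 0, 0, -0.02, 0, 0, 0]]
  ]
}}

```text
clock: 6.95
position: [0.5935, -0.0121, 0.0471]
orientation: [-3.13, 0.273, 0.004]
wrist_force: [0.5, 0.8, -1.2]
finger_gap: 0.0739
finger_force: 0.0
```

Emit:
{"api": "arm_command", "payload": {
  "rows": [
    [[0.8, 0, 0, -0.04, 0, 0, 0], [0.8, 0, 0, -0.05, 0, 0, 0], [0.8, 0, 0, -0.06, 0, 0, 0], [0.8, 0, 0, -0.05, 0, 0, 0], [0.8, 0, 0, 0, 0, 0, 0]]
  ]
}}

```text
clock: 7.37
position: [0.598, -0.0125, 0.1347]
orientation: [3.13, -0.273, 0.013]
wrist_force: [0.8, -0.1, 0.4]
finger_gap: 0.0741
finger_force: 0.0
```

Run:
```python
from h import *
s,Pt,Q=wrist("pics/w5.png"); st()
print(cup(Q,1,(.5955,-.013),.01)); dockfit(Q)
try: print(cup(Q,2,(.421,.084)))
except Exception as e: print(e)
go(.4215,.0838,.12,77)
```

```text
t7.42 [ 0.5971 -0.0124  0.1323] ydir -100.0 z [ 0.006 -0.001 -1.   ] gap 0.0746 F [ 0.1 -0.2  0.1] q [-0.11  0.17  1.6  -0.    1.36  1.64]
(array([ 0.59521642, -0.01303251]), np.float64(169.12426141390344), 1548, 504, np.float64(0.07417607881632675))
dock [ 0.577  -0.1174] -12.02 16242 6276 [[0.5992, -0.0133], [0.581, -0.0988], [0.5651, -0.1737], [0.5514, -0.2377]]
(array([0.42389399, 0.08320682]), np.float64(nan), 313, 0, np.float64(0.055698568064860704))
shift [-0.4741 -0.1611  0.0279] world d [-0.1756  0.0962 -0.0123] turns [ 3.100e-03 -3.000e-04 -9.831e-01] [-0.0002 -0.002   0.0169] rows>=4.8h.py:19: RuntimeWarning: Mean of empty slice.
  hd=q[(e>r+.012)&(e<L[i]+.006)]; a=hd[:,:2].mean(0)-g; a/=np.linalg.norm(a)
  ret = um.true_divide(
```

View pics/w5.png

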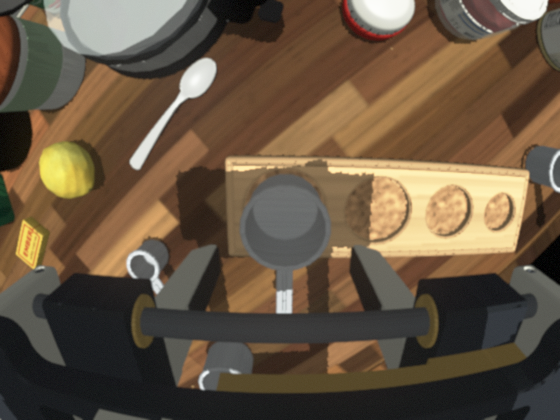

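The wrist view shows cup_1 seated in well 1 with its rim at (285,220) and its handle straight down; its rim height of 74 mm means it is on the floor. Next is cup_2.

Emit:
{"api": "arm_command", "payload": {
  "rows": [
    [[0.8, -0.0586, -0.0203, 0.0038, 0, 0, 0], [0.8, -0.0586, -0.0203, 0.0038, 0, 0, 0], [0.8, -0.0586, -0.0203, 0.0038, 0, 0, 0], [0.8, -0.0586, -0.0203, 0.0038, 0, 0, 0], [0.8, -0.0586, -0.0203, 0.0038, 0, 0, 0]]
  ]
}}

```text
clock: 7.83
position: [0.4845, 0.0485, 0.1195]
orientation: [3.13, -0.273, -0.003]
wrist_force: [-0.1, 0.8, 0.1]
finger_gap: 0.0745
finger_force: 0.0
```

Emit:
{"api": "arm_command", "payload": {
  "rows": [
    [[0.78, -0.0586, -0.0203, 0.0038, 0, 0, 0], [0.78, -0.0586, -0.0203, 0.0038, 0, 0, 0], [0.78, -0.0586, -0.0203, 0.0038, 0, 0, 0.0169], [0.78, 0, 0, 0, 0, 0, 0], [0.78, 0, 0, 0, 0, 0, 0]]
  ]
}}

```text
clock: 8.25
position: [0.4202, 0.0846, 0.1154]
orientation: [3.122, -0.353, -0.001]
wrist_force: [1.5, -0.9, 0.1]
finger_gap: 0.0728
finger_force: 0.0
```

Run:
```python
from h import *
s,Pt,Q=wrist(); st()
g,a,*r=cup(Q,2,(.4235,.0835)); print(g,a,r)
go(*g,.025,a-90)
```

```text
t8.30 [0.4212 0.0842 0.1159] ydir -102.9 z [ 0. -0. -1.] gap 0.0725 F [ 0.3  0.5 -0.4] q [ 0.08 -0.28  2.06 -0.    1.35  1.87]
[0.42286588 0.08344071] 166.87682657457336 [1257, 771, np.float64(0.05617845984027784)]
shift [0.0045 0.0009 0.2273] world d [ 0.0017 -0.0008 -0.0909] turns [ 1.000e-04  1.000e-04 -9.988e-01] [ 0.0001 -0.      0.0012] rows>=2.2
```

Emit:
{"api": "arm_command", "payload": {
  "rows": [
    [[0.78, 0.0045, 0.001, 0.02, 0, 0, 0], [0.78, 0, 0, 0.055, 0, 0, 0], [0.78, 0, 0, 0.06, 0, 0, 0], [0.78, 0, 0, 0.06, 0, 0, 0], [0.78, 0, 0, 0.04, 0, 0, 0]]
  ]
}}

```text
clock: 8.72
position: [0.4224, 0.0826, 0.0194]
orientation: [3.121, -0.356, -0.003]
wrist_force: [-1.2, -0.3, -0.6]
finger_gap: 0.0723
finger_force: 0.0
```

Emit:
{"api": "arm_command", "payload": {
  "rows": [
    [[0.4, 0, 0, 0, 0, 0, 0], [0.4, 0, 0, 0, 0, 0, 0], [0.4, 0, 0, 0, 0, 0, 0], [0.4, 0, 0, 0, 0, 0, 0], [0.4, 0, 0, 0, 0, 0, 0]]
  ]
}}

```text
clock: 9.13
position: [0.4242, 0.0834, 0.0236]
orientation: [-3.121, 0.356, -0.004]
wrist_force: [-0.0, -0.7, -0.4]
finger_gap: 0.0552
finger_force: 15.0
```

Emit:
{"api": "arm_command", "payload": {
  "rows": [
    [[0.4, 0, 0, -0.015, 0, 0, 0], [0.4, 0, 0, -0.04, 0, 0, 0], [0.4, 0, 0, -0.07, 0, 0, 0], [0.4, 0, 0, -0.06, 0, 0, 0], [0.4, 0, 0, -0.04, 0, 0, 0]]
  ]
}}

```text
clock: 9.55
position: [0.4242, 0.0836, 0.1158]
orientation: [-3.121, 0.355, -0.006]
wrist_force: [1.1, -0.9, -0.4]
finger_gap: 0.0555
finger_force: 15.0
```

Run:
```python
from h import *
st(); go(.579,-.0988,.112,79.4)
```

```text
t9.55 [0.4242 0.0836 0.1158] ydir -103.0 z [ 0.004  0.    -1.   ] gap 0.0555 F [ 1.1 -0.9 -0.4] q [ 0.08 -0.27  2.06 -0.    1.35  1.87]
shift [0.4795 0.3573 0.011 ] world d [ 0.1548 -0.1824 -0.0038] turns [-1.800e-03  5.000e-04  9.867e-01] [-0.0003 -0.0012 -0.0133] rows>=5.7
```

Emit:
{"api": "arm_command", "payload": {
  "rows": [
    [[0.4, 0.03, 0.024, 0, 0, 0, 0], [0.4, 0.054, 0.04, 0, 0, 0, 0], [0.4, 0.06, 0.045, 0, 0, 0, 0], [0.4, 0.06, 0.045, 0, 0, 0, 0], [0.4, 0.06, 0.045, 0, 0, 0, 0]]
  ]
}}

```text
clock: 9.97
position: [0.5091, -0.019, 0.1136]
orientation: [3.121, -0.355, 0.003]
wrist_force: [0.3, 0.3, -0.4]
finger_gap: 0.0557
finger_force: 15.0
```

Emit:
{"api": "arm_command", "payload": {
  "rows": [
    [[0.4, 0.06, 0.045, 0, 0, 0, 0], [0.4, 0.06, 0.045, 0, 0, 0, 0], [0.4, 0.055, 0.04, 0, 0, 0, 0], [0.4, 0.0405, 0.0283, 0, 0, 0, 0], [0.4, 0, 0, 0, 0, 0, -0.0133]]
  ]
}}

```text
clock: 10.38
position: [0.58, -0.1022, 0.1136]
orientation: [3.126, -0.295, 0.004]
wrist_force: [0.4, 0.7, -0.9]
finger_gap: 0.0553
finger_force: 15.0
```

Emit:
{"api": "arm_command", "payload": {
  "rows": [
    [[0.4, 0, 0, 0.01, 0, 0, 0], [0.4, 0, 0, 0.02, 0, 0, 0], [0.4, 0, 0, 0.01, 0, 0, 0], [0.4, 0, 0, 0, 0, 0, 0], [0.4, 0, 0, 0, 0, 0, 0]]
  ]
}}

```text
clock: 10.8
position: [0.5769, -0.0983, 0.0956]
orientation: [-3.128, 0.29, 0.002]
wrist_force: [0.2, 0.4, -1.2]
finger_gap: 0.0554
finger_force: 15.0
```

Run:
```python
from h import *
s,Pt,Q=wrist("pics/w6.png"); st(); p=s["position"]
print(cup(Q,2,p[:2],p[2]-.0235)); dockfit(Q,(.576,-.1175,np.radians(-10.6)))
```

```text
t10.85 [ 0.5773 -0.0984  0.0961] ydir -100.6 z [-0.001  0.    -1.   ] gap 0.0556 F [-0.4  0.1  0. ] q [-0.26  0.18  1.66  0.    1.3   1.5 ]
(array([ 0.57668496, -0.09905168]), np.float64(169.75556380434855), 2628, 739, np.float64(0.12876635715391338))
dock [ 0.5772 -0.1189] -11.55 19931 7651 [[0.5985, -0.0146], [0.581, -0.1003], [0.5657, -0.1752], [0.5525, -0.2394]]
```

View pics/w6.png

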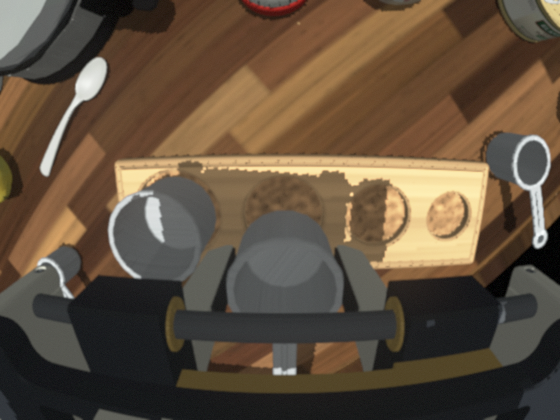

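The wrist view shows cup_2 over well 2 with its rim at (285,285), and cup_1 seated at (160,235). The left finger is free in the gap. I go down with a +3 mm correction in x.

Emit:
{"api": "arm_command", "payload": {
  "rows": [
    [[0.4, 0.007, -0.001, 0.01, 0, 0, 0], [0.4, 0, 0, 0.04, 0, 0, 0], [0.4, 0, 0, 0.045, 0, 0, 0], [0.4, 0, 0, 0.035, 0, 0, 0], [0.4, 0, 0, 0.02, 0, 0, 0]]
  ]
}}

```text
clock: 11.27
position: [0.5796, -0.0987, 0.0344]
orientation: [-3.128, 0.29, 0.003]
wrist_force: [-0.7, 0.8, -1.5]
finger_gap: 0.0553
finger_force: 15.0
```

Emit:
{"api": "arm_command", "payload": {
  "rows": [
    [[0.4, 0, 0, 0.004, 0, 0, 0], [0.4, 0, 0, 0.002, 0, 0, 0], [0.4, 0, 0, 0, 0, 0, 0], [0.4, 0, 0, 0, 0, 0, 0], [0.4, 0, 0, 0, 0, 0, 0]]
  ]
}}

```text
clock: 11.68
position: [0.5812, -0.0993, 0.0348]
orientation: [3.128, -0.29, 0.002]
wrist_force: [0.2, -0.1, -1.0]
finger_gap: 0.0554
finger_force: 15.0
```

Run:
```python
from h import *
s,Pt,Q=wrist(); st(); p=s["position"]
print(cup(Q,2,p[:2],p[2]-.0235))
```

```text
t11.73 [ 0.5811 -0.0992  0.0347] ydir -100.6 z [ 0.001 -0.    -1.   ] gap 0.0554 F [-0.3  0.2 -0.1] q [-0.26  0.26  1.69 -0.    1.19  1.5 ]
(array([ 0.58052921, -0.10010575]), np.float64(83.0335662308256), 2323, 1619, np.float64(0.0680345161604898))
```

Emit:
{"api": "arm_command", "payload": {
  "rows": [
    [[0.4, 0, 0, 0.003, 0, 0, 0], [0.4, 0, 0, 0, 0, 0, 0], [0.68, 0, 0, 0, 0, 0, 0], [0.68, 0, 0, 0, 0, 0, 0], [0.68, 0, 0, 0, 0, 0, 0]]
  ]
}}

```text
clock: 12.15
position: [0.5805, -0.0991, 0.0327]
orientation: [-3.128, 0.29, -0.0]
wrist_force: [0.8, 0.0, -0.5]
finger_gap: 0.063
finger_force: 0.0
```

Emit:
{"api": "arm_command", "payload": {
  "rows": [
    [[0.68, 0, 0, -0.03, 0, 0, 0], [0.68, 0, 0, -0.05, 0, 0, 0], [0.68, 0, 0, -0.06, 0, 0, 0], [0.68, 0, 0, -0.05, 0, 0, 0], [0.68, 0, 0, -0.02, 0, 0, 0]]
  ]
}}

```text
clock: 12.57
position: [0.5826, -0.0996, 0.1213]
orientation: [3.127, -0.29, 0.009]
wrist_force: [-0.2, -0.2, 0.7]
finger_gap: 0.0633
finger_force: 0.0
```

Run:
```python
from h import *
s,Pt,Q=wrist(); st()
print(cup(Q,2,(.58,-.099),.01))
print(cup(Q,1,(.595,-.013),.01))
try: print(cup(Q,3,(.594,-.3083)))
except Exception as e: print(e)
go(.595,-.3085,.11,-167.4+90)
```

```text
t12.62 [ 0.5829 -0.0997  0.1216] ydir -100.6 z [ 0.006 -0.002 -1.   ] gap 0.0636 F [-0.  -0.5  2.1] q [-0.26  0.17  1.63  0.    1.34  1.5 ]
(array([ 0.57901568, -0.09939799]), np.float64(128.17026142444251), 1456, 908, np.float64(0.06607901409065707))
(array([ 0.59483664, -0.01373266]), np.float64(-135.97649061906537), 1622, 9, np.float64(0.07400484980546682))
(array([ 0.59464765, -0.30825138]), np.float64(-167.47460934480986), 638, 520, np.float64(0.04769809514851037))
shift [0.1255 0.5075 0.0301] world d [ 0.0121 -0.2088 -0.0116] turns [ 0.0006 -0.002  -0.1289] [-2.800e-03 -8.000e-04  8.711e-01] rows>=5.0
```

Emit:
{"api": "arm_command", "payload": {
  "rows": [
    [[0.66, 0.0157, 0.0634, 0.002, 0, 0, 0], [0.66, 0.0157, 0.0634, 0.002, 0, 0, 0], [0.66, 0.0157, 0.0634, 0.002, 0, 0, 0], [0.66, 0.0157, 0.0634, 0.002, 0, 0, 0], [0.66, 0.0157, 0.0634, 0.002, 0, 0, 0]]
  ]
}}

```text
clock: 13.03
position: [0.5874, -0.2303, 0.1115]
orientation: [-3.128, 0.29, 0.002]
wrist_force: [0.3, -0.8, 0.5]
finger_gap: 0.0613
finger_force: 0.0
```

Emit:
{"api": "arm_command", "payload": {
  "rows": [
    [[0.66, 0.0157, 0.0634, 0.002, 0, 0, 0], [0.66, 0.0157, 0.0634, 0.002, 0, 0, 0], [0.66, 0.0157, 0.0634, 0.002, 0, 0, -0.03], [0.66, 0, 0, 0, 0, 0, -0.0345], [0.66, 0, 0, 0, 0, 0, -0.0345]]
  ]
}}

```text
clock: 13.45
position: [0.5915, -0.3093, 0.1087]
orientation: [-3.134, -0.202, 0.002]
wrist_force: [-0.2, 1.0, -0.8]
finger_gap: 0.0619
finger_force: 0.0
```

Emit:
{"api": "arm_command", "payload": {
  "rows": [
    [[0.66, 0, 0, 0, 0, 0, -0.03], [0.66, 0, 0, 0, 0, 0, 0], [0.66, 0, 0, 0, 0, 0, 0], [0.66, 0, 0, 0, 0, 0, 0], [0.66, 0, 0, 0, 0, 0, 0]]
  ]
}}

```text
clock: 13.87
position: [0.5924, -0.3075, 0.1099]
orientation: [-3.123, -0.342, 0.001]
wrist_force: [-0.4, 0.7, -0.4]
finger_gap: 0.0614
finger_force: 0.0
```

Run:
```python
from h import *
s,Pt,Q=wrist("pics/w7.png"); st()
g,a,*r=cup(Q,3,(.5946,-.3083)); print(g,a,r)
go(*g,.019,a+90)
```

```text
t13.92 [ 0.5925 -0.3076  0.1101] ydir -77.5 z [-0.  0. -1.] gap 0.0615 F [-0.3 -0.2 -0.6] q [-0.56  0.38  1.4   0.    1.37  0.8 ]
[ 0.5949119  -0.30927336] -167.40219873546624 [917, 865, np.float64(0.04818392799418863)]
shift [0.0049 0.0055 0.2278] world d [ 0.0024 -0.0017 -0.0911] turns [-0.      0.     -0.0004] [1.000e-04 1.000e-04 9.996e-01] rows>=2.2
```

View pics/w7.png

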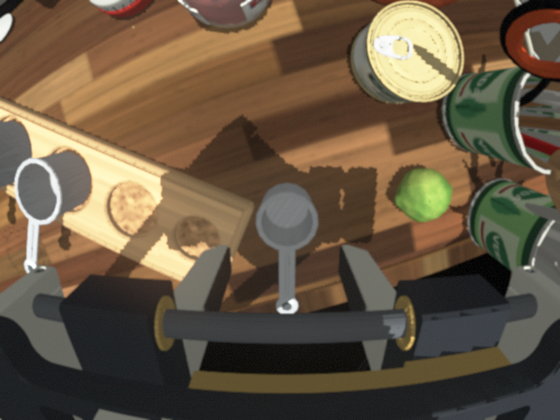

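The wrist view shows cup_3 centred at (287,215) with its handle straight down. The left finger at (210,260) will come down over the dock end, whose top is at 20 mm, so I grip at TCP z = 0.026.

Emit:
{"api": "arm_command", "payload": {
  "rows": [
    [[0.66, 0.005, 0.0055, 0.02, 0, 0, 0], [0.66, 0, 0, 0.055, 0, 0, 0], [0.66, 0, 0, 0.06, 0, 0, 0], [0.66, 0, 0, 0.05, 0, 0, 0], [0.66, 0, 0, 0.025, 0, 0, 0]]
  ]
}}

```text
clock: 14.33
position: [0.5932, -0.3083, 0.0223]
orientation: [-3.12, -0.344, 0.006]
wrist_force: [0.0, 0.1, -0.4]
finger_gap: 0.0614
finger_force: 0.0
```

Emit:
{"api": "arm_command", "payload": {
  "rows": [
    [[0.3, 0, 0, 0, 0, 0, 0], [0.3, 0, 0, 0, 0, 0, 0], [0.3, 0, 0, 0, 0, 0, 0], [0.3, 0, 0, 0, 0, 0, 0], [0.3, 0, 0, 0, 0, 0, 0]]
  ]
}}

```text
clock: 14.75
position: [0.596, -0.3101, 0.028]
orientation: [3.121, 0.345, 0.003]
wrist_force: [-1.3, -0.1, -0.5]
finger_gap: 0.0436
finger_force: 15.0
```

Emit:
{"api": "arm_command", "payload": {
  "rows": [
    [[0.3, 0, 0, -0.015, 0, 0, 0], [0.3, 0, 0, -0.04, 0, 0, 0], [0.3, 0, 0, -0.06, 0, 0, 0], [0.3, 0, 0, -0.06, 0, 0, 0], [0.3, 0, 0, -0.04, 0, 0, 0]]
  ]
}}

```text
clock: 15.17
position: [0.596, -0.3101, 0.116]
orientation: [3.12, 0.345, 0.004]
wrist_force: [0.6, -0.6, -0.1]
finger_gap: 0.0441
finger_force: 15.0
```

Run:
```python
from h import *
st(); go(.5653,-.1745,.11,79.4)
```

```text
t15.17 [ 0.596  -0.3101  0.116 ] ydir -77.4 z [ 0.003 -0.002 -1.   ] gap 0.0441 F [ 0.6 -0.6 -0.1] q [-0.56  0.38  1.38  0.    1.37  0.79]
shift [-0.0009 -0.3476  0.0141] world d [-0.0307  0.1356 -0.006 ] turns [ 1.30e-03  8.00e-04 -8.71e-01] [ 0.0006 -0.0009  0.129 ] rows>=3.3
```

Emit:
{"api": "arm_command", "payload": {
  "rows": [
    [[0.3, 0, -0.03, 0, 0, 0, 0], [0.3, 0, -0.05, 0, 0, 0, 0], [0.3, 0, -0.06, 0, 0, 0, 0], [0.3, 0, -0.06, 0, 0, 0, 0], [0.3, 0, -0.06, 0, 0, 0, 0]]
  ]
}}

```text
clock: 15.58
position: [0.5711, -0.206, 0.1111]
orientation: [-3.122, -0.345, 0.002]
wrist_force: [-0.6, 0.2, -1.8]
finger_gap: 0.0441
finger_force: 15.0
```

Emit:
{"api": "arm_command", "payload": {
  "rows": [
    [[0.3, -0.0009, -0.05, 0, 0, 0, 0], [0.3, 0, -0.0376, 0, 0, 0, 0], [0.3, 0, 0, 0, 0, 0, 0.03], [0.3, 0, 0, 0, 0, 0, 0.034], [0.3, 0, 0, 0, 0, 0, 0.034]]
  ]
}}

```text
clock: 16.0
position: [0.5638, -0.1728, 0.1118]
orientation: [-3.138, 0.144, 0.001]
wrist_force: [0.4, -0.6, -1.5]
finger_gap: 0.0438
finger_force: 15.0
```

Emit:
{"api": "arm_command", "payload": {
  "rows": [
    [[0.3, 0, 0, 0.01, 0, 0, 0.031], [0.3, 0, 0, 0.02, 0, 0, 0], [0.3, 0, 0, 0.01, 0, 0, 0], [0.3, 0, 0, 0, 0, 0, 0], [0.3, 0, 0, 0, 0, 0, 0]]
  ]
}}

```text
clock: 16.42
position: [0.5636, -0.1736, 0.0953]
orientation: [-3.128, 0.287, 0.003]
wrist_force: [0.1, -0.3, -1.0]
finger_gap: 0.0442
finger_force: 15.0
```

Run:
```python
from h import *
s,Pt,Q=wrist("pics/w8.png"); st(); p=s["position"]
print(cup(Q,3,p[:2],p[2]-.028)); dockfit(Q,(.576,-.1175,np.radians(-10.6)))
```

```text
t16.47 [ 0.564  -0.1737  0.0959] ydir -100.5 z [-0.001  0.    -1.   ] gap 0.0440 F [-0.8  0.5 -0.6] q [-0.39  0.19  1.65 -0.    1.3   1.37]
(array([ 0.56371044, -0.17448602]), np.float64(168.4097127091334), 2304, 846, np.float64(0.11572720296279293))
dock [ 0.5768 -0.1192] -11.53 18583 4928 [[0.5981, -0.0148], [0.5806, -0.1006], [0.5653, -0.1755], [0.5522, -0.2397]]
```

View pics/w8.png

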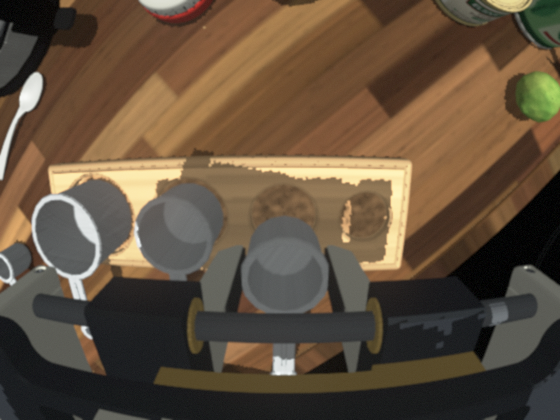

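The wrist view shows cup_3 over well 3 with its rim at (285,280), and cup_1 and cup_2 seated at left. The error is under 2 mm, so I lower it.

Emit:
{"api": "arm_command", "payload": {
  "rows": [
    [[0.3, 0.004, 0, 0.01, 0, 0, 0], [0.3, 0, 0, 0.04, 0, 0, 0], [0.3, 0, 0, 0.04, 0, 0, 0], [0.3, 0, 0, 0.03, 0, 0, 0], [0.3, 0, 0, 0.02, 0, 0, 0]]
  ]
}}

```text
clock: 16.88
position: [0.5651, -0.1739, 0.0385]
orientation: [-3.128, 0.29, 0.003]
wrist_force: [-0.6, 0.2, -0.2]
finger_gap: 0.0438
finger_force: 15.0
```

Emit:
{"api": "arm_command", "payload": {
  "rows": [
    [[0.3, 0, 0, 0.003, 0, 0, 0], [0.3, 0, 0, 0, 0, 0, 0], [0.3, 0, 0, 0, 0, 0, 0], [0.3, 0, 0, 0, 0, 0, 0], [0.3, 0, 0, 0, 0, 0, 0]]
  ]
}}

```text
clock: 17.3
position: [0.5663, -0.1745, 0.0399]
orientation: [3.128, -0.29, 0.002]
wrist_force: [1.0, 0.1, -1.5]
finger_gap: 0.0441
finger_force: 15.0
```

Run:
```python
from h import *
s,Pt,Q=wrist(); st(); p=s["position"]
print(cup(Q,3,p[:2],p[2]-.028))
```

```text
t17.35 [ 0.5662 -0.1744  0.0398] ydir -100.6 z [ 0.001 -0.    -1.   ] gap 0.0442 F [-0.3 -0.7 -1.2] q [-0.39  0.26  1.68 -0.    1.2   1.37]
(array([ 0.56633429, -0.17533998]), np.float64(104.38126349734988), 2302, 1678, np.float64(0.06053277891840882))
```

Emit:
{"api": "arm_command", "payload": {
  "rows": [
    [[0.3, 0, 0, 0.004, 0, 0, 0], [0.3, 0, 0, 0, 0, 0, 0], [0.56, 0, 0, 0, 0, 0, 0], [0.56, 0, 0, 0, 0, 0, 0], [0.56, 0, 0, 0, 0, 0, 0]]
  ]
}}

```text
clock: 17.77
position: [0.566, -0.1742, 0.0377]
orientation: [3.128, -0.29, 0.0]
wrist_force: [-0.3, -1.4, -0.2]
finger_gap: 0.0515
finger_force: 0.0
```

Emit:
{"api": "arm_command", "payload": {
  "rows": [
    [[0.56, 0, 0, -0.03, 0, 0, 0], [0.56, 0, 0, -0.05, 0, 0, 0], [0.56, 0, 0, -0.06, 0, 0, 0], [0.56, 0, 0, -0.04, 0, 0, 0], [0.56, 0, 0, -0.01, 0, 0, 0]]
  ]
}}

```text
clock: 18.18
position: [0.5682, -0.1751, 0.1185]
orientation: [3.126, -0.29, 0.01]
wrist_force: [-0.1, -0.3, 0.2]
finger_gap: 0.0523
finger_force: 0.0
```

Run:
```python
from h import *
s,Pt,Q=wrist(); st()
print(cup(Q,3,(.5663,-.175),.01)); print(cup(Q,2,(.579,-.0994),.01))
go(.48,.09,.11,-160+90); go(.568,.1315,.05,-160+90)
```

```text
t18.23 [ 0.5679 -0.175   0.1175] ydir -100.6 z [ 0.005 -0.002 -1.   ] gap 0.0521 F [ 0.1 -0.1  0.2] q [-0.39  0.18  1.62 -0.    1.33  1.37]
(array([ 0.56425184, -0.17427545]), np.float64(134.63139847595636), 1066, 1116, np.float64(0.05811588692604115))
(array([ 0.5791872 , -0.10006856]), np.float64(75.95465558847442), 1307, 556, np.float64(0.06607439175219038))
shift [-0.338  -0.6108  0.016 ] world d [-0.0879  0.265  -0.0075] turns [ 0.0008 -0.0017 -0.17  ] [-0.0022 -0.0011  0.83  ] rows>=6.7
shift [-0.1417 -0.7534  0.167 ] world d [ 1.000e-04  3.065e-01 -6.750e-02] turns [ 0.0008 -0.0017 -0.17  ] [-0.0022 -0.0011  0.83  ] rows>=7.5
```

Emit:
{"api": "arm_command", "payload": {
  "rows": [
    [[0.54, -0.0338, -0.0611, 0.001, 0, 0, 0], [0.54, -0.0338, -0.0611, 0.001, 0, 0, 0], [0.54, -0.0338, -0.0611, 0.001, 0, 0, 0], [0.54, -0.0338, -0.0611, 0.001, 0, 0, 0], [0.54, -0.0338, -0.0611, 0.001, 0, 0, 0]]
  ]
}}

```text
clock: 18.65
position: [0.5205, -0.0404, 0.1102]
orientation: [-3.128, 0.291, 0.003]
wrist_force: [-0.4, -0.5, 0.6]
finger_gap: 0.0498
finger_force: 0.0
```

Emit:
{"api": "arm_command", "payload": {
  "rows": [
    [[0.54, -0.0338, -0.0611, 0.001, 0, 0, 0], [0.54, -0.0338, -0.0611, 0.001, 0, 0, 0], [0.54, -0.0338, -0.0611, 0.001, 0, 0, 0], [0.54, -0.0338, -0.0611, 0.001, 0, 0, 0], [0.54, -0.0338, -0.0611, 0.001, 0, 0, 0]]
  ]
}}

```text
clock: 19.07
position: [0.4765, 0.092, 0.1084]
orientation: [3.128, -0.29, -0.002]
wrist_force: [1.7, -0.7, 0.2]
finger_gap: 0.0498
finger_force: 0.0
```

Emit:
{"api": "arm_command", "payload": {
  "rows": [
    [[0.54, 0, 0, 0, 0, 0, -0.034], [0.54, 0, 0, 0, 0, 0, -0.034], [0.54, 0, 0, 0, 0, 0, -0.034], [0.54, 0, 0, 0, 0, 0, -0.034], [0.54, 0, 0, 0, 0, 0, -0.034]]
  ]
}}

```text
clock: 19.48
position: [0.4771, 0.091, 0.1084]
orientation: [-3.092, -0.554, 0.003]
wrist_force: [0.5, 0.2, 0.2]
finger_gap: 0.0503
finger_force: 0.0
```

Run:
```python
from h import *
s,Pt,Q=wrist("pics/w9.png"); st()
g,a,*r=cup(Q,4,(.568,.1315)); print(g,a,r)
t=np.radians(a)
go(*g,.055,a+90); go(*g,.017,a+90)
```

```text
t19.53 [0.4771 0.091  0.1084] ydir -69.2 z [-0.002 -0.    -1.   ] gap 0.0504 F [ 0.9 -0.6 -0.8] q [ 0.08 -0.1   1.92  0.    1.32  1.29]
[0.56751043 0.13100333] -159.7114267400282 [659, 1264, np.float64(0.04022096526240161)]
shift [ 0.247  -0.0133  0.1331] world d [ 0.0904  0.04   -0.0534] turns [-0.0001  0.0005  0.0027] [-8.000e-04 -2.000e-04 -9.973e-01] rows>=2.7
shift [ 0.2471 -0.0133  0.2281] world d [ 0.0904  0.04   -0.0914] turns [-0.0001  0.0005  0.0027] [-8.000e-04 -2.000e-04 -9.973e-01] rows>=3.2
```

View pics/w9.png

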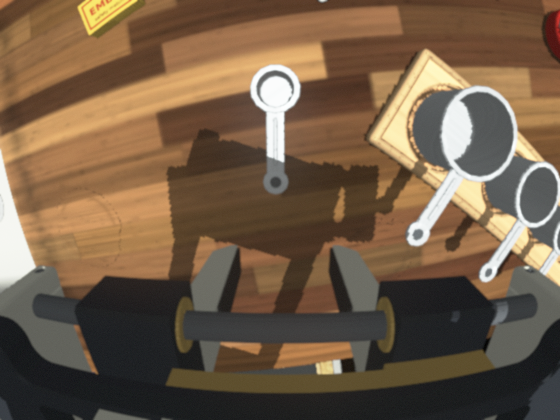

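The wrist view shows cup_4 ahead at (275,90) with its handle pointing straight at the gripper, and cups 1 to 3 docked at right. Before going in, I check the wrist's clearance to the lamp.

Run:
```python
from h import *
from scipy.spatial import cKDTree
c,P=world("top"); k=P.reshape(-1,3); k=k[np.isfinite(k).all(1)]
s=manip.get_state(); p=s["position"]; q1=s["q"][0]
Q=np.load("top0.npy"); lamp=Q[Q[:,2]>.42]
k=k[(k[:,2]>p[2]+.2)&(k[:,0]>.25)&(k[:,0]<.6)&(np.abs(k[:,1]-p[1])<.2)]
k=k[cKDTree(lamp).query(k)[0]>.01]
def rot(a): return np.array([[np.cos(a),-np.sin(a)],[np.sin(a),np.cos(a)]])
l=(k[:,:2]-p[:2])@rot(q1); h=k[:,2]-p[2]
print("fwd",l[:,0].min(),l[:,0].max(),"tan",np.percentile(l[:,1],[0,1,99,100]),"h",h.max())
for x in np.arange(-.1,.08,.02):
    m=np.abs(l[:,0]-x)<.01
    if m.any(): print(x.round(2),h[m].max().round(3),l[m,1].min().round(3),l[m,1].max().round(3))
T=cKDTree(lamp[:,:2]); 
g=np.array([.5675,.131]); a=np.arctan2(g[1],g[0])
for tz in (.017,.035,.055,.08):
    w=np.c_[l@rot(a).T+g,h+tz]; d,_=cKDTree(lamp).query(w); i=d.argmin(); print(tz,"min dist",d.min().round(3),w[i].round(3), "horiz of pts z>.44:",T.query(w[w[:,2]>.44][:,:2])[0].min() if (w[:,2]>.44).any() else None)
```

```text
fwd -0.21832823232250695 0.04765839592750954 tan [-0.06756435 -0.06705081  0.06162804  0.06372267] h 0.4869845250328692
-0.1 0.456 -0.065 0.064
-0.08 0.452 -0.065 0.064
-0.06 0.448 -0.065 0.063
-0.04 0.442 -0.067 0.064
-0.02 0.438 -0.068 0.064
0.0 0.433 -0.068 0.063
0.02 0.428 -0.067 0.063
0.04 0.418 -0.067 0.063
0.017 min dist 0.071 [0.579 0.197 0.438] horiz of pts z>.44: 0.042371963047213496
0.035 min dist 0.057 [0.583 0.197 0.453] horiz of pts z>.44: 0.02721618958622557
0.055 min dist 0.043 [0.588 0.199 0.468] horiz of pts z>.44: 0.02465147092636142
0.08 min dist 0.03 [0.595 0.201 0.483] horiz of pts z>.44: 0.02465147092636142
```

Clearance is at least 25 mm, so I go in low.

Emit:
{"api": "arm_command", "payload": {
  "rows": [
    [[0.54, 0, -0.0133, 0.045, 0, 0, 0.0027], [0.54, 0, 0, 0.05, 0, 0, 0], [0.54, 0.02, 0, 0.038, 0, 0, 0], [0.54, 0.04, 0, 0, 0, 0, 0], [0.54, 0.05, 0, 0, 0, 0, 0]]
  ]
}}

```text
clock: 20.0
position: [0.5155, 0.1104, 0.0538]
orientation: [-3.097, -0.525, 0.007]
wrist_force: [-0.6, 0.1, 1.0]
finger_gap: 0.0504
finger_force: 0.0
```

Emit:
{"api": "arm_command", "payload": {
  "rows": [
    [[0.54, 0.05, 0, 0, 0, 0, 0], [0.54, 0.05, 0, 0, 0, 0, 0], [0.54, 0.037, 0, 0, 0, 0, 0], [0.54, 0, 0, 0, 0, 0, 0], [0.54, 0, 0, 0, 0, 0, 0]]
  ]
}}

```text
clock: 20.42
position: [0.5688, 0.1289, 0.0554]
orientation: [-3.097, -0.528, 0.002]
wrist_force: [-1.2, -0.8, -0.2]
finger_gap: 0.0507
finger_force: 0.0
```

Run:
```python
from h import *
s,Pt,Q=wrist(); st()
g,a,*r=cup(Q,4,(.5675,.131)); print(g,a,r)
go(*g,.017,a+90)
```

```text
t20.47 [0.5682 0.1287 0.0554] ydir -70.6 z [-0.002 -0.    -1.   ] gap 0.0500 F [ 0.3  0.8 -1.2] q [ 0.13  0.22  1.69 -0.    1.23  1.37]
[0.56827874 0.13139795] -159.6183236447048 [914, 544, np.float64(0.04020485205753016)]
shift [ 0.0026 -0.0063  0.096 ] world d [ 0.0001  0.0027 -0.0384] turns [-0.0001  0.0006 -0.0055] [9.000e-04 2.000e-04 9.945e-01] rows>=0.9
```

Emit:
{"api": "arm_command", "payload": {
  "rows": [
    [[0.54, 0.0026, -0.0063, 0.02, 0, 0, -0.005], [0.54, 0, 0, 0.03, 0, 0, 0], [0.54, 0, 0, 0.03, 0, 0, 0], [0.54, 0, 0, 0.016, 0, 0, 0], [0.54, 0, 0, 0, 0, 0, 0]]
  ]
}}

```text
clock: 20.88
position: [0.5668, 0.1312, 0.0147]
orientation: [-3.092, -0.556, 0.008]
wrist_force: [-0.2, -0.4, -0.0]
finger_gap: 0.0503
finger_force: 0.0
```

Emit:
{"api": "arm_command", "payload": {
  "rows": [
    [[0.2, 0, 0, 0, 0, 0, 0], [0.2, 0, 0, 0, 0, 0, 0], [0.2, 0, 0, 0, 0, 0, 0], [0.2, 0, 0, 0, 0, 0, 0], [0.2, 0, 0, 0, 0, 0, 0]]
  ]
}}

```text
clock: 21.3
position: [0.57, 0.1317, 0.0186]
orientation: [3.092, 0.557, 0.002]
wrist_force: [-0.0, -0.2, 1.1]
finger_gap: 0.0313
finger_force: 15.0
```

Emit:
{"api": "arm_command", "payload": {
  "rows": [
    [[0.2, 0, 0, -0.02, 0, 0, 0], [0.2, 0, 0, -0.03, 0, 0, 0], [0.2, -0.02, 0, -0.03, 0, 0, 0], [0.2, -0.05, 0, -0.03, 0, 0, 0], [0.2, -0.05, 0, -0.04, 0, 0, 0]]
  ]
}}

```text
clock: 21.72
position: [0.5241, 0.1148, 0.0791]
orientation: [3.092, 0.557, 0.0]
wrist_force: [-0.4, 0.6, -0.5]
finger_gap: 0.0312
finger_force: 15.0
```

Emit:
{"api": "arm_command", "payload": {
  "rows": [
    [[0.2, -0.05, 0, -0.04, 0, 0, 0], [0.2, -0.05, 0, -0.04, 0, 0, 0], [0.2, -0.02, 0, -0.02, 0, 0, 0], [0.2, 0, 0, 0, 0, 0, 0], [0.2, 0, 0, 0, 0, 0, 0]]
  ]
}}

```text
clock: 22.13
position: [0.4804, 0.0982, 0.1196]
orientation: [3.092, 0.556, 0.005]
wrist_force: [0.7, -0.2, -0.9]
finger_gap: 0.0313
finger_force: 15.0
```

Run:
```python
from h import *
s,Pt,Q=wrist(); st(); p=s["position"]
print(cup(Q,4,p[:2],p[2]-.018))
go(.553,-.239,.115,79.4)
```

```text
t22.18 [0.4801 0.0983 0.1186] ydir -69.6 z [ 0.002  0.    -1.   ] gap 0.0311 F [-0.7  0.2  0. ] q [ 0.1  -0.1   1.91  0.    1.33  1.31]
(array([0.48004789, 0.09728091]), np.float64(-160.0838201735069), 1523, 871, np.float64(0.14145563575627362))
shift [-0.1232  0.8539  0.009 ] world d [ 0.0729 -0.3373 -0.0036] turns [ 7.000e-04 -0.000e+00 -8.278e-01] [-0.     -0.0006  0.1722] rows>=8.3
```

Emit:
{"api": "arm_command", "payload": {
  "rows": [
    [[0.2, -0.006, 0.04, 0, 0, 0, 0], [0.2, -0.0105, 0.0725, 0, 0, 0, 0], [0.2, -0.0105, 0.0725, 0, 0, 0, 0], [0.2, -0.0105, 0.0725, 0, 0, 0, 0], [0.2, -0.0105, 0.0725, 0, 0, 0, 0]]
  ]
}}

```text
clock: 22.6
position: [0.5077, -0.0332, 0.1169]
orientation: [-3.091, -0.558, 0.002]
wrist_force: [1.2, 0.3, -0.9]
finger_gap: 0.0311
finger_force: 15.0
```

Emit:
{"api": "arm_command", "payload": {
  "rows": [
    [[0.2, -0.0105, 0.0725, 0, 0, 0, 0], [0.2, -0.0105, 0.0725, 0, 0, 0, 0], [0.2, -0.0105, 0.0725, 0, 0, 0, 0], [0.2, -0.0105, 0.0725, 0, 0, 0, 0], [0.2, -0.0105, 0.0725, 0, 0, 0, 0]]
  ]
}}

```text
clock: 23.02
position: [0.5386, -0.1768, 0.1166]
orientation: [-3.091, -0.557, 0.002]
wrist_force: [0.6, 0.7, 0.1]
finger_gap: 0.0313
finger_force: 15.0
```

Emit:
{"api": "arm_command", "payload": {
  "rows": [
    [[0.2, -0.0105, 0.0725, 0, 0, 0, 0], [0.2, -0.0105, 0.07, 0, 0, 0, 0], [0.2, -0.002, 0.019, 0, 0, 0, 0], [0.2, 0, 0, 0, 0, 0, 0.03], [0.2, 0, 0, 0, 0, 0, 0.035]]
  ]
}}

```text
clock: 23.43
position: [0.5522, -0.2395, 0.1164]
orientation: [-3.132, -0.231, 0.003]
wrist_force: [0.1, 0.7, -0.4]
finger_gap: 0.0315
finger_force: 15.0
```

Emit:
{"api": "arm_command", "payload": {
  "rows": [
    [[0.2, 0, 0, 0.01, 0, 0, 0.035], [0.2, 0, 0, 0.02, 0, 0, 0.035], [0.2, 0, 0, 0.02, 0, 0, 0.0344], [0.2, 0, 0, 0, 0, 0, 0], [0.2, 0, 0, 0, 0, 0, 0]]
  ]
}}

```text
clock: 23.85
position: [0.5517, -0.2383, 0.0965]
orientation: [-3.129, 0.27, 0.004]
wrist_force: [-0.3, -1.0, -0.7]
finger_gap: 0.0313
finger_force: 15.0
```

Run:
```python
from h import *
s,Pt,Q=wrist("pics/w10.png"); st(); p=s["position"]
print(cup(Q,4,p[:2],p[2]-.0171)); dockfit(Q,(.576,-.1175,np.radians(-10.6)))
```

```text
t23.90 [ 0.5522 -0.2387  0.0973] ydir -99.8 z [-0.001  0.001 -1.   ] gap 0.0313 F [-0.8 -0.  -0.9] q [-0.49  0.22  1.61  0.    1.31  1.25]
(array([ 0.5514612 , -0.23910786]), np.float64(169.94689153991666), 1533, 882, np.float64(0.11836642326775115))
dock [ 0.5766 -0.1188] -10.4 16120 2987 [[0.5958, -0.014], [0.58, -0.1001], [0.5662, -0.1753], [0.5544, -0.2398]]
```

View pics/w10.png

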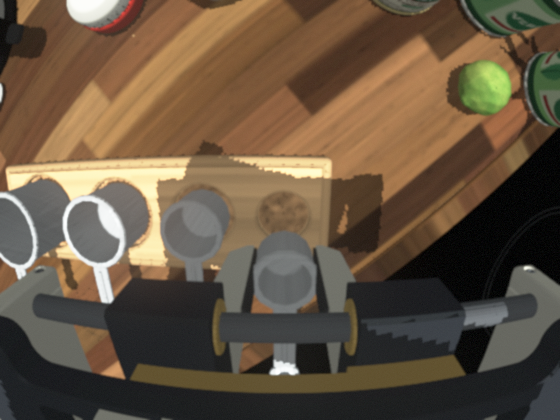

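The wrist view shows cup_4 over well 4 with its rim at (285,275), and the other three seated in order at left. I lower it with +2 mm in x.

Emit:
{"api": "arm_command", "payload": {
  "rows": [
    [[0.2, 0.0057, -0.001, 0.01, 0, 0, 0], [0.2, 0, 0, 0.045, 0, 0, 0], [0.2, 0, 0, 0.05, 0, 0, 0], [0.2, 0, 0, 0.04, 0, 0, 0], [0.2, 0, 0, 0.02, 0, 0, 0]]
  ]
}}

```text
clock: 24.32
position: [0.5536, -0.2385, 0.0297]
orientation: [-3.129, 0.273, 0.003]
wrist_force: [-1.0, -0.0, -0.9]
finger_gap: 0.0315
finger_force: 15.0
```

Emit:
{"api": "arm_command", "payload": {
  "rows": [
    [[0.2, 0, 0, 0, 0, 0, 0], [0.2, 0, 0, 0, 0, 0, 0], [0.2, 0, 0, 0, 0, 0, 0], [0.2, 0, 0, 0, 0, 0, 0], [0.2, 0, 0, 0, 0, 0, 0]]
  ]
}}

```text
clock: 24.73
position: [0.5554, -0.2397, 0.0332]
orientation: [3.129, -0.276, 0.003]
wrist_force: [-0.2, -0.0, -1.3]
finger_gap: 0.0314
finger_force: 15.0
```

Run:
```python
from h import *
s,Pt,Q=wrist(); st(); p=s["position"]
print(cup(Q,4,p[:2],p[2]-.018))
```

```text
t24.78 [ 0.5552 -0.2396  0.033 ] ydir -100.1 z [ 0.002 -0.001 -1.   ] gap 0.0309 F [-0.4  0.6 -0.6] q [-0.49  0.3   1.64 -0.    1.19  1.25]
(array([ 0.55433546, -0.2403271 ]), np.float64(101.8593126011816), 1723, 1934, np.float64(0.05482599379861409))
```

Emit:
{"api": "arm_command", "payload": {
  "rows": [
    [[0.2, 0, 0, 0.006, 0, 0, 0], [0.2, 0, 0, 0.005, 0, 0, 0], [0.2, 0, 0, 0, 0, 0, 0], [0.2, 0, 0, 0, 0, 0, 0], [0.2, 0, 0, 0, 0, 0, 0]]
  ]
}}

```text
clock: 25.2
position: [0.5552, -0.2392, 0.0283]
orientation: [3.129, -0.276, 0.002]
wrist_force: [-0.0, 1.8, 5.1]
finger_gap: 0.0312
finger_force: 15.0
```

Run:
```python
from h import *
s,Pt,Q=wrist(); st(); p=s["position"]
print(cup(Q,4,p[:2],p[2]-.0185))
```

```text
t25.25 [ 0.5553 -0.2392  0.0283] ydir -100.1 z [ 0.001 -0.    -1.   ] gap 0.0309 F [-0.2  1.2  5.5] q [-0.49  0.31  1.65  0.    1.19  1.25]
(array([ 0.55432444, -0.23989981]), np.float64(121.33123319527786), 1682, 1497, np.float64(0.05014286359338053))
```

On the floor (5 N contact, rim at 50 mm). I release, raise and back off.

Emit:
{"api": "arm_command", "payload": {
  "rows": [
    [[0.45, 0, 0, 0, 0, 0, 0], [0.45, 0, 0, 0, 0, 0, 0], [0.45, 0, 0, 0, 0, 0, 0], [0.45, 0, 0, -0.01, 0, 0, 0], [0.45, 0, 0, -0.03, 0, 0, 0]]
  ]
}}

```text
clock: 25.67
position: [0.5528, -0.2384, 0.0416]
orientation: [-3.128, 0.276, 0.006]
wrist_force: [0.8, -0.0, -0.2]
finger_gap: 0.0421
finger_force: 0.0
```

Emit:
{"api": "arm_command", "payload": {
  "rows": [
    [[0.45, 0, 0, -0.06, 0, 0, 0], [0.45, 0, 0, -0.07, 0, 0, 0], [0.45, 0, 0, -0.08, 0, 0, 0], [0.45, 0, 0, -0.08, 0, 0, 0], [0.45, 0, 0, -0.04, 0, 0, 0]]
  ]
}}

```text
clock: 26.08
position: [0.5563, -0.2402, 0.1817]
orientation: [3.127, -0.276, 0.009]
wrist_force: [1.1, 0.5, 0.6]
finger_gap: 0.0415
finger_force: 0.0
```

Emit:
{"api": "arm_command", "payload": {
  "rows": [
    [[0.45, -0.04, 0.05, 0, 0, 0, 0], [0.45, -0.06, 0.08, 0, 0, 0, 0], [0.45, -0.06, 0.08, 0, 0, 0, 0], [0.45, -0.06, 0.08, 0, 0, 0, 0], [0.45, -0.06, 0.08, 0, 0, 0, 0]]
  ]
}}

```text
clock: 26.5
position: [0.4171, -0.3663, 0.1769]
orientation: [3.129, -0.275, 0.002]
wrist_force: [0.6, -1.1, 0.4]
finger_gap: 0.0418
finger_force: 0.0
```

Emit:
{"api": "arm_command", "payload": {
  "rows": [
    [[0.45, -0.04, 0.08, 0, 0, 0, 0], [0.45, -0.02, 0.08, 0, 0, 0, 0], [0.45, 0, 0.05, 0, 0, 0, 0], [0.45, 0, 0, 0, 0, 0, 0], [0.45, 0, 0, 0, 0, 0, 0]]
  ]
}}

```text
clock: 26.92
position: [0.3795, -0.4447, 0.1763]
orientation: [3.129, -0.279, 0.001]
wrist_force: [0.5, 0.7, 1.1]
finger_gap: 0.0419
finger_force: 0.0
```

Run:
```python
from h import *
st(); c,P=world("top"); Q=P.reshape(-1,3); Q=Q[np.isfinite(Q).all(1)]
im=c["pixels"][150:270,230:450,::-1]; cv2.imwrite("pics/t2.png",cv2.resize(im,None,fx=3.5,fy=3.5,interpolation=cv2.INTER_CUBIC))
for i,g in {1:(.593,-.013),2:(.577,-.099),3:(.563,-.174),4:(.551,-.239)}.items():
    w=Q[np.linalg.norm(Q[:,:2]-g,axis=1)<(L[i]+.01)]
    # keep own strip only: handle direction sector
    t=np.radians(-10.6); d=w[:,:2]-g; v=d@[-np.sin(t),np.cos(t)]
    w=w[np.abs(v)<D[i]/2+.008]
    print(i,cup(w,i,g,.01))
```

```text
t26.92 [ 0.3795 -0.4447  0.1763] ydir -100.2 z [ 0.001 -0.    -1.   ] gap 0.0419 F [0.5 0.7 1.1] q [-0.95  0.11  1.59  0.    1.44  0.8 ]
1 (array([ 0.59225014, -0.01244146]), np.float64(169.31206720144817), 173, 143, np.float64(0.07361293189384316))
2 (array([ 0.57685328, -0.09866382]), np.float64(169.27295528695265), 145, 138, np.float64(0.06555625979293173))
3 (array([ 0.56213133, -0.17357347]), np.float64(168.71033411556732), 104, 141, np.float64(0.05807957631228476))
4 (array([ 0.55108804, -0.2380582 ]), np.float64(169.97349482458606), 74, 138, np.float64(0.049743993835829045))
```

View pics/t2.png

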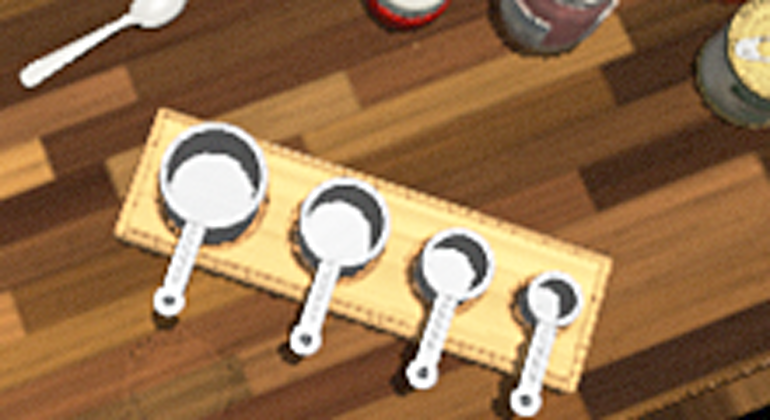

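All four cups are seated: rim heights are 74, 66, 58 and 50 mm, centres are within 1 mm of the wells, and handles are within about 1° of straight out. In the picture they stand in order from (210,185) to (548,300). I hand in.

```bash
python3 -c "
from rig import manip
print(manip.hand_in())"
```

```text
the job is handed in; nothing more can be done
None
```

All four measuring cups are standing fully down in their wells, largest to smallest, with their handles straight out over the side of the dock facing the robot; I never touched the jam jar, garlic, lemon or matchbox, and I handed the job in at about 27 s.

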